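# Reverse the sample row

### The arm

A 6-joint arm with a two-finger parallel gripper is mounted at the origin on the work surface. World frame = base frame: x ahead of the robot, y to its left, z up, the work surface at z = 0. Lengths are in mm, angles in rad, forces in N, time in s.
With the tool pointing down it reaches from about 350 to 875 mm from the base axis. Payload 4.2 kg.
Tool frame: the origin (TCP) lies on the centre line of the jaws, within the pads' length; the fingertips stand 14 mm ahead of it and the grasp point (between the pads) lies 5 mm behind it (tcp_to_tips is the distance from the TCP to the fingertips, in mm); z points along the fingers, y is the direction in which the jaws open and shut (so a half turn about z gives the same grasp; the last joint's range is limited). The gripper opens to 85 mm and grips with 20 to 120 N. Pads are 22 mm wide; open, the fingers measure 114 mm over their backs; the gripper's body (76 mm by 85 mm) begins 54 mm behind the grasp point. The pads swing forward as they close: fully open they stand 13 mm farther back than shut.
Start: joints at [-1.067, 0.385, 0.008, 0, -1.194, -0.259], TCP at [151.494, -606.341, 245.312] pointing down, gripper open.
Joint ranges: [-3.14, 3.14], [-1.21, 2.06], [-1.07, 1.41], [-3.16, 2.05], [-2.99, -0.16], [-3.1, 3.1]. Speed limits (rad/s): [2.79, 2.79, 3.14, 3.14, 3.14, 3.14].

### API

Orientations are given as a unit quaternion [x, y, z, w].
In Python, from bench import read_state, get_image, job_done, tcp_to_tips gives the robot as it stands. The module is installed in compiled form; this text tells all that it offers.
- The arm moves only by the tool play_rows, never from a script. Its argument "targets" is a list of rows, each an object of numbers: "gripper": the gripper's target within -1 to 1 (shut at 1, half-way at 0, fully open at -1); "tx", "ty", "tz": the shift along the tool's x, y, z scaled (see below); "spin": the turn about the tool's z scaled (see below). A call has 1 to 12 rows; each row is the pose to reach, as a shift and turn from the pose commanded when the call began, along the tool's axes at that moment; what a row does not reach only later rows make up. The controller multiplies each number of a shift by 0.25 m and each number of a turn by pi/4 rad. A row lasts 1/8 s, in which the tool goes at most 62.5 mm and 10.7 degrees, less where a joint would pass 70% of its speed; a pose out of reach is approached as far as the arm can. A call with a number of a shift or a turn outside -1 to 1 is refused whole. A call with a gripper value outside its range is refused whole. The fingers move at their own pace and stop on an object; the grip force is fixed at half the most. Time passes only in rows, so rows that repeat a pose let the fingers close. It gives the time, the measured TCP pose, the force and the opening at its end, in the units of the state.
- read_state(): the state, without advancing time (a new reading comes with each control period).
- get_image(name): name is "side" or "top"; returns a dict with "frame" (400x640x3 uint8, red, green, blue), "depth" (400x640 float32, mm along the optical axis (not along the pixel's ray), 0 where there is no reading), "mtx" (3x3 intrinsics, pixels), "world_to_cam" (4x4, takes a point from world to camera coordinates). Camera axes: x right, y up, looking along -z (the intrinsics and any distortion apply to the point x, -y, -z); pixel columns grow to the right and rows downward; lengths in mm; the calibration is good to about 2 mm. A picture is of the moment at which its call begins.
- job_done(): hands the job in, once; it reports no verdict.
The state is a dict: "clock": time; "joints": joint angles; "joint_vel": joint speeds; "joint_efforts": joint torques, N m; "position": TCP position; "ee_rot": TCP orientation; "contact_force": force on the tool from outside, world axes, zero at the start; "wrist_torque": the same for the moment, N m; "gripper_width": finger opening in mm.
Only numpy, scipy, OpenCV 4.12 (cv2) and the standard library are available. Lean on these libraries where they do the work, as an engineer would, in place of code of your own. Each camera call takes 0.05 s, during which the arm holds its last target.

### The job

Move the four sample tubes from the pink rack to the empty grey rack, one tube to a place, so that the row ends up in the reverse order: the tube from the place next to the pink rack's orange end goes to the place farthest from the grey rack's orange end, and so on down the row. Leave every tube standing upright on the floor of its place; set the tubes down, do not drop them, and never tip one over.

Things in the scene. Friction and masses are not known exactly. Their poses are not given: they have to be found in the camera images.
- pink_rack: Source rack, fixed: bright pink open box, 60 (x) by 225 (y) by 40 mm high, split by 5 mm walls into a row of four places, 50 by 50 mm inside, floor 5 mm thick; an orange block 14 mm thick on its +y end. Origin: centre of the pink box underside, on the table. Place centres at x = 0, y = +82.5, +27.5, -27.5, -82.5 mm. On the left or right, turned up to 25 degrees.
- grey_rack: Rack to fill, fixed, empty at the start: light blue-grey, otherwise the same as the pink rack (60 by 225 by 40 mm, four places 50 by 50 mm inside, orange block on its +y end). Origin: centre of the grey box underside, on the table. Place centres at x = 0, y = +82.5, +27.5, -27.5, -82.5 mm; their floor is 5 mm above the origin. Turned up to 25 degrees.
- tube_blue_center (a point): Loose, flat-bottomed sample tube with a blue screw cap, 35 to 70 g: pale body 29 mm in diameter, cap 34 mm in diameter over the top 22 mm, 118 mm high in all. This point: on its axis half-way up (59 mm above its underside); z up along its axis. Starts upright on the blue marker in the pink rack, up to 5 mm off the middle each way; its centre is then 67 mm above the table.
- tube_yellow_center (a point): Loose, flat-bottomed sample tube with a yellow screw cap, 35 to 70 g: pale body 29 mm in diameter, cap 34 mm in diameter over the top 22 mm, 118 mm high in all. This point: on its axis half-way up (59 mm above its underside); z up along its axis. Starts upright on the yellow marker in the pink rack, up to 5 mm off the middle each way; its centre is then 67 mm above the table.
- tube_green_center (a point): Loose, flat-bottomed sample tube with a green screw cap, 35 to 70 g: pale body 29 mm in diameter, cap 34 mm in diameter over the top 22 mm, 118 mm high in all. This point: on its axis half-way up (59 mm above its underside); z up along its axis. Starts upright on the green marker in the pink rack, up to 5 mm off the middle each way; its centre is then 67 mm above the table.
- tube_white_center (a point): Loose, flat-bottomed sample tube with a white screw cap, 35 to 70 g: pale body 29 mm in diameter, cap 34 mm in diameter over the top 22 mm, 118 mm high in all. This point: on its axis half-way up (59 mm above its underside); z up along its axis. Starts upright on the white marker in the pink rack, up to 5 mm off the middle each way; its centre is then 67 mm above the table.
- mark_blue: Blue marker of the place in the pink rack where the blue-capped tube starts: fixed blue floor pad, 49 by 49 by 3 mm, with blue clips on the two long walls of the rack. It stays, so it keeps telling where that tube came from. Origin: centre of the pad underside, 5 mm above the table; axes parallel to those of the pink rack.
- mark_yellow: Yellow marker of the place in the pink rack where the yellow-capped tube starts: fixed yellow floor pad, 49 by 49 by 3 mm, with yellow clips on the two long walls of the rack. It stays, so it keeps telling where that tube came from. Origin: centre of the pad underside, 5 mm above the table; axes parallel to those of the pink rack.
- mark_green: Green marker of the place in the pink rack where the green-capped tube starts: fixed green floor pad, 49 by 49 by 3 mm, with green clips on the two long walls of the rack. It stays, so it keeps telling where that tube came from. Origin: centre of the pad underside, 5 mm above the table; axes parallel to those of the pink rack.
- mark_white: White marker of the place in the pink rack where the white-capped tube starts: fixed white floor pad, 49 by 49 by 3 mm, with white clips on the two long walls of the rack. It stays, so it keeps telling where that tube came from. Origin: centre of the pad underside, 5 mm above the table; axes parallel to those of the pink rack.

How it is judged:
By the outcome, as a careful person would: the job done as asked, in the order asked, and still so for the second after the job is handed in, with the robot touching nothing.
It also fails if it takes over 110 s, if anything falls off the work surface, if the arm or the gripper's body presses on something with over 40 N, if the wrist force passes 120 N, or if a joint passes its speed limit or range.

## Working session

There is one attempt and no reset: what is moved stays moved. The work goes in short steps, Python scripts to look and compute and a tool call to move; the robot and the scene stay as the last step left them, time stands still between calls to the robot, and variables do not carry over. Pictures are saved under pics/ and viewed, and the job is handed in when it is done.

Besides the shell and the picture viewer there is one more tool, called after "Call:" as a command line: name --argument value ..., lists and objects as JSON in quotes. play_rows: Moves the arm, as the interface text tells. Its arguments: {"type":"object","properties":{"targets":{"type":"array","items":{"type":"object","properties":{"gripper":{"type":"number"},"tx":{"type":"number","minimum":-1,"maximum":1},"ty":{"type":"number","minimum":-1,"maximum":1},"tz":{"type":"number","minimum":-1,"maximum":1},"spin":{"type":"number","minimum":-1,"maximum":1}}}}},"required":["targets"]}

```bash
mkdir -p pics; cat > h.py <<'E'
import numpy as np, cv2
from bench import read_state, get_image
def save(name,fn):
    im=get_image(name); cv2.imwrite('pics/'+fn,im['frame'][:,:,::-1]); np.savez('pics/'+fn+'.npz',**im); return im
def ray(im,u,v):
    W=np.linalg.inv(im['world_to_cam']); K=im['mtx']
    d=np.array([(u-K[0,2])/K[0,0],-(v-K[1,2])/K[1,1],-1.0])
    return W[:3,3],W[:3,:3]@d
def onplane(im,u,v,z):
    o,d=ray(im,u,v); return o+d*(z-o[2])/d[2]
def cloud(im):
    K=im['mtx'];D=im['depth'];v,u=np.mgrid[:400,:640]
    p=np.stack([(u-K[0,2])/K[0,0]*D,-(v-K[1,2])/K[1,1]*D,-D,np.ones_like(D)],-1)
    P=p@np.linalg.inv(im['world_to_cam']).T
    return P[...,:3]
E
python3 - <<'E'
from h import *
for n in('top','side'):
    im=save(n,n+'0.png'); print(im['mtx'],im['world_to_cam'].round(3),im.keys())
print(read_state())
E
```

```text
[[397.40539628   0.         318.11185505]
 [  0.         397.40539628 202.20609481]
 [  0.           0.           1.        ]] [[ 2.40000e-02 -1.00000e+00 -7.00000e-03 -1.41700e+01]
 [ 9.84000e-01  2.20000e-02  1.75000e-01 -5.21500e+02]
 [-1.75000e-01 -1.10000e-02  9.85000e-01 -7.23725e+02]
 [ 0.00000e+00  0.00000e+00  0.00000e+00  1.00000e+00]] dict_keys(['frame', 'depth', 'mtx', 'world_to_cam'])
[[375.54113716   0.         317.64631937]
 [  0.         375.54113716 197.09531695]
 [  0.           0.           1.        ]] [[ 9.48000e-01 -3.18000e-01 -2.40000e-02 -5.20246e+02]
 [ 1.88000e-01  4.98000e-01  8.47000e-01 -1.61221e+02]
 [-2.58000e-01 -8.07000e-01  5.31000e-01 -7.04967e+02]
 [ 0.00000e+00  0.00000e+00  0.00000e+00  1.00000e+00]] dict_keys(['frame', 'depth', 'mtx', 'world_to_cam'])
{'clock': 0.1, 'joints': array([-1.06739026e+00,  3.85499487e-01,  6.80464416e-03, -4.20976678e-04,
       -1.19401362e+00, -2.58556572e-01]), 'joint_vel': array([ 0.00103031, -0.00046778,  0.00412166,  0.00215726, -0.00123653,
       -0.00155017]), 'joint_efforts': array([ 5.40723777e-04, -3.93319988e+01,  1.88930243e+01,  4.19789135e+00,
       -2.60017463e-03,  4.22394706e-06]), 'position': array([ 151.38335431, -605.89794222,  244.33755954]), 'ee_rot': array([-1.22042054e-01,  9.92524450e-01,  9.60267903e-04, -1.73875691e-04]), 'contact_force': array([ 0.03436467, -0.15501276, -0.15775434]), 'wrist_torque': array([-0.02977307, -0.01947672, -0.02569796]), 'gripper_width': 85.22691702475893}
```

```bash
ls .
```

```text
h.py
pics
```

View pics/top0.png

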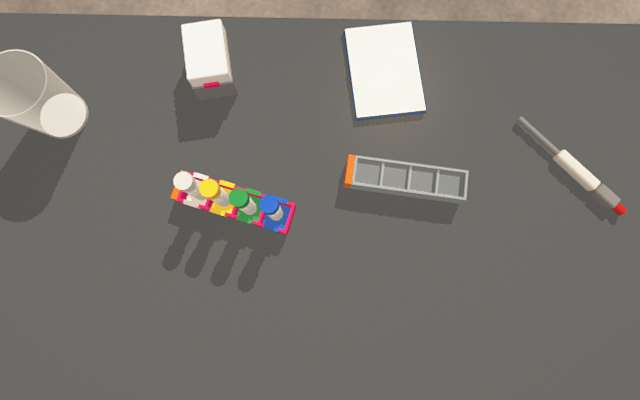

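View pics/side0.png

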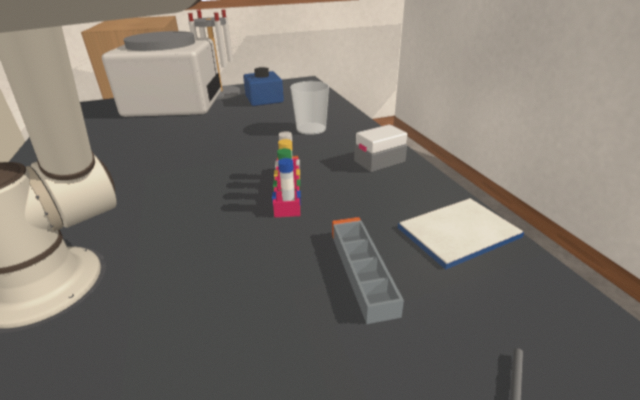

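The top view shows the pink rack on the left, around (235,202), with its orange end at (177,193). From the orange end the tubes run white (184,181), yellow (208,188), green (239,198), blue (269,206). The grey rack is empty, around (408,178), with its orange end at (350,171). Next I'll measure both racks and the caps.

```bash
cat > m.py <<'E'
from h import *
def top():
    return dict(np.load('pics/top0.png.npz'))
im=top(); P=cloud(im); hsv=cv2.cvtColor(im['frame'],cv2.COLOR_RGB2HSV)
H,S,V=[hsv[...,i].astype(int) for i in range(3)]
print('cam',np.linalg.inv(im['world_to_cam'])[:3,3].round(1))
print('table z', np.median(P[260:380,300:600,2]), 'rim z grey', P[150:205,340:475,2].max())
# grey rim
Z=P[...,2]
m=np.zeros((400,640),np.uint8); m[145:210,335:480]=1
rim=(m>0)&(Z>36)&(Z<45)
pts=P[rim][:,:2].astype(np.float32)
print('grey',len(pts),cv2.minAreaRect(pts))
org=(H>5)&(H<18)&(S>180)&(V>120)
for nm,(a,b,c,d) in dict(g=(145,210,335,365),p=(170,215,160,190)).items():
    mm=np.zeros((400,640),bool); mm[a:b,c:d]=1
    o=org&mm; v,u=np.nonzero(o); print('orange',nm,len(u),u.mean(),v.mean(),onplane(im,u.mean(),v.mean(),40).round(1),np.median(P[o],0).round(1))
pm=np.zeros((400,640),bool); pm[165:240,165:305]=1
rim=pm&(Z>34)&(Z<46); pts=P[rim][:,:2].astype(np.float32); print('pink',len(pts),cv2.minAreaRect(pts))
cap=pm&(Z>118)
n,l,st,c=cv2.connectedComponentsWithStats(cap.astype(np.uint8))
for i in range(1,n):
    if st[i,4]>30:
        q=P[l==i]; (cx,cy),r=cv2.minEnclosingCircle(q[:,:2].astype(np.float32))
        M=cv2.moments((l==i).astype(np.uint8),True); u,v=c[i]
        print('cap',st[i,4],c[i].round(1),'z',np.median(q[:,2]),'enc',round(cx,1),round(cy,1),round(r,1),'ray',onplane(im,u,v,126).round(1),im['frame'][int(v),int(u)])
E
python3 m.py
```

```text
cam [387.2 -10.9 803.7]
table z -0.3238033667503828 rim z grey 803.6651612273392
grey 1060 ((577.6400146484375, -175.3437957763672), (239.3264617919922, 61.16500473022461), 83.15896606445312)
orange g 204 348.9362745098039 170.55392156862746 [587.7 -61.5  40. ] [588.7 -61.6  39.7]
orange p 63 174.8095238095238 193.0952380952381 [534.6 280.   40. ] [534.6 280.   39.7]
pink 1065 ((521.94384765625, 165.81698608398438), (239.11550903320312, 66.28758239746094), 74.4583969116211)
cap 306 [183.5 180.9] z 125.65999937495934 enc 540.6 235.2 16.9 ray [540.  233.9 126. ] [243 237 224]
cap 302 [208.9 188.2] z 125.61998805932421 enc 461.2 96.7 130.6 ray [528.  188.3 126. ] [247 229  66]
cap 303 [238.5 197.5] z 125.60073330722605 enc 454.0 70.2 105.1 ray [512.7 135.6 126. ] [ 73 180  92]
cap 301 [268.8 204. ] z 125.71619725823336 enc 450.1 42.8 82.7 ray [502.4  82.4 126. ] [ 67 122 213]
```

```bash
cat >> m.py <<'E'
print('--- refined')
for i in range(1,n):
    if st[i,4]>30:
        sel=(l==i)&(Z>123.5)&(Z<128); v,u=np.nonzero(sel); q=P[sel]
        print(sel.sum(), onplane(im,u.mean(),v.mean(),126).round(1), q.mean(0).round(1), np.ptp(q,axis=0).round(1))
E
python3 m.py | sed -n '/refined/,$p'
cat > go.py <<'E'
# usage: go.py x y [z] [yaw of tool y deg]: shift needed, in tool axes / units
import sys; from h import *
from scipy.spatial.transform import Rotation as R
s=read_state(); p=s['position']; M=R.from_quat(s['ee_rot']).as_matrix()
a=[float(t) for t in sys.argv[1:]]
t=np.array(a[:3])
yaw=np.degrees(np.arctan2(M[1,1],M[0,1]))
print('pos',p.round(1),'tooly yaw',yaw.round(2),'w',round(s['gripper_width'],1),'F',s['contact_force'].round(1),'t',s['clock'],'j',s['joints'].round(2))
print('tool z',M[:,2].round(3))
print('shift units',(M.T@(t-p)/250).round(4))
if len(a)>3:
    d=(a[3]-yaw+90)%180-90; print('spin units (tool z down => minus)',round(-d/45,3), 'alt', round(-(d-180*np.sign(d))/45,3))
E
python3 go.py 540.5 234.5 245 164.5
```

```text
--- refined
267 [540.6 234.9 126. ] [540.6 235.1 125.7] [32.7 32.7  4.3]
275 [528.3 188.8 126. ] [528.4 188.9 125.7] [32.9 33.8  4.3]
264 [513.2 135.9 126. ] [513.3 136.  125.6] [32.2 31.9  4.4]
277 [502.7  82.7 126. ] [502.7  82.7 125.7] [32.2 32.9  4.5]
pos [ 151.4 -605.9  244.3] tooly yaw 104.02 w 85.2 F [ 0.  -0.2 -0.2] t 0.1 j [-1.07  0.39  0.01 -0.   -1.19 -0.26]
tool z [-0.001  0.002 -1.   ]
shift units [-2.3245e+00  2.8844e+00  2.7000e-03]
spin units (tool z down => minus) -1.344 alt 2.656
```

Call:
play_rows --targets '[{"tx": -0.8,"ty": 1,"spin": -0.7,"gripper": -1},{"tx": -0.8,"ty": 1,"spin": -0.7,"gripper": -1},{"tx": -0.8,"ty": 1,"spin": -0.7,"gripper": -1},{"tx": -0.8,"ty": 1,"spin": -0.7,"gripper": -1},{"tx": -0.8,"ty": 1,"spin": -0.7,"gripper": -1},{"tx": -0.8,"ty": 1,"spin": -0.7,"gripper": -1},{"tx": -0.8,"ty": 1,"spin": -0.7,"gripper": -1},{"tx": -0.8,"ty": 1,"spin": -0.7,"gripper": -1}]'

```text
invalid input
```

```bash
python3 go.py 540.6 234.9 245 164.5
```

```text
pos [ 151.4 -605.9  244.3] tooly yaw 104.02 w 85.2 F [ 0.  -0.2 -0.2] t 0.1 j [-1.07  0.39  0.01 -0.   -1.19 -0.26]
tool z [-0.001  0.002 -1.   ]
shift units [-2.3253e+00  2.8858e+00  2.7000e-03]
spin units (tool z down => minus) -1.344 alt 2.656
```

Invalid input; each row may need all five fields.

Call:
play_rows --targets '[{"tx": -0.8,"ty": 1,"tz": 0,"spin": -0.7,"gripper": -1},{"tx": -0.8,"ty": 1,"tz": 0,"spin": -0.7,"gripper": -1},{"tx": -0.8,"ty": 1,"tz": 0,"spin": -0.7,"gripper": -1},{"tx": -0.8,"ty": 1,"tz": 0,"spin": -0.7,"gripper": -1},{"tx": -0.8,"ty": 1,"tz": 0,"spin": -0.7,"gripper": -1},{"tx": -0.8,"ty": 1,"tz": 0,"spin": -0.7,"gripper": -1},{"tx": -0.8,"ty": 1,"tz": 0,"spin": -0.7,"gripper": -1},{"tx": -0.8,"ty": 1,"tz": 0,"spin": -0.7,"gripper": -1}]'

```text
clock: 1.1
position: [284.6, -316.2, 245.1]
ee_rot: [-0.386, 0.922, 0.0, -0.0]
contact_force: [-0.3, -0.3, -0.6]
gripper_width: 85.6
```

```bash
python3 go.py 540.6 234.9 245 164.5
```

```text
pos [ 284.6 -316.2  245.1] tooly yaw 135.43 w 85.6 F [-0.3 -0.3 -0.6] t 1.1 j [-0.45  0.04 -0.45  0.   -1.09 -0.33]
tool z [-0.001  0.    -1.   ]
shift units [-2.2891e+00  8.1760e-01  1.0000e-04]
spin units (tool z down => minus) -0.646 alt 3.354
```

Call:
play_rows --targets '[{"tx": -1,"ty": 0.35,"tz": 0,"spin": -0.65,"gripper": -1},{"tx": -1,"ty": 0.35,"tz": 0,"spin": -0.65,"gripper": -1},{"tx": -1,"ty": 0.35,"tz": 0,"spin": -0.65,"gripper": -1},{"tx": -1,"ty": 0.35,"tz": 0,"spin": -0.65,"gripper": -1},{"tx": -1,"ty": 0.35,"tz": 0,"spin": -0.65,"gripper": -1},{"tx": -1,"ty": 0.35,"tz": 0,"spin": -0.65,"gripper": -1}]'

```text
clock: 1.85
position: [397.9, -76.0, 244.9]
ee_rot: [-0.607, 0.795, 0.0, -0.001]
contact_force: [-0.1, -0.0, 0.5]
gripper_width: 85.3
```

```bash
python3 go.py 540.6 234.9 245 164.5
```

```text
pos [397.9 -76.  244.9] tooly yaw 164.76 w 85.3 F [-0.1 -0.   0.5] t 1.85 j [ 0.22 -0.   -0.49  0.   -1.09 -0.48]
tool z [-0.001 -0.    -1.   ]
shift units [-1.3499 -0.2238 -0.0014]
spin units (tool z down => minus) 0.006 alt -3.994
```

Call:
play_rows --targets '[{"tx": -0.75,"ty": -0.12,"tz": 0,"spin": 0,"gripper": -1},{"tx": -0.75,"ty": -0.12,"tz": 0,"spin": 0,"gripper": -1},{"tx": -0.75,"ty": -0.12,"tz": 0,"spin": 0,"gripper": -1},{"tx": -0.75,"ty": -0.12,"tz": 0,"spin": 0,"gripper": -1},{"tx": -0.75,"ty": -0.12,"tz": 0,"spin": 0,"gripper": -1}]'

```text
clock: 2.48
position: [475.7, 95.7, 244.7]
ee_rot: [-0.606, 0.795, 0.0, -0.001]
contact_force: [-0.7, 0.1, -0.4]
gripper_width: 85.6
```

```bash
python3 go.py 540.6 234.9 245 164.5
```

```text
pos [475.7  95.7 244.7] tooly yaw 164.64 w 85.6 F [-0.7  0.1 -0.4] t 2.475 j [ 0.53  0.15 -0.32 -0.   -1.1  -0.8 ]
tool z [-0.002 -0.001 -1.   ]
shift units [-0.6058 -0.1028 -0.0022]
spin units (tool z down => minus) 0.003 alt -3.997
```

Call:
play_rows --targets '[{"tx": -0.606,"ty": -0.103,"tz": 0,"spin": 0,"gripper": -1},{"tx": -0.606,"ty": -0.103,"tz": 0,"spin": 0,"gripper": -1},{"tx": -0.606,"ty": -0.103,"tz": 0,"spin": 0,"gripper": -1},{"tx": -0.606,"ty": -0.103,"tz": 0,"spin": 0,"gripper": -1},{"tx": -0.606,"ty": -0.103,"tz": 0,"spin": 0,"gripper": -1},{"tx": -0.606,"ty": -0.103,"tz": 0.2,"spin": 0,"gripper": -1},{"tx": -0.606,"ty": -0.103,"tz": 0.2,"spin": 0,"gripper": -1},{"tx": -0.606,"ty": -0.103,"tz": 0.2,"spin": 0,"gripper": -1}]'

```text
clock: 3.48
position: [541.2, 236.1, 197.2]
ee_rot: [-0.607, 0.795, -0.001, 0.001]
contact_force: [0.6, 0.2, 1.2]
gripper_width: 85.3
```

```bash
python3 go.py 540.6 234.9 110 164.5; python3 -c "
from h import *
save('top','top1.png');save('side','side1.png')"
```

```text
pos [541.2 236.1 197.2] tooly yaw 164.74 w 85.3 F [0.6 0.2 1.2] t 3.475 j [ 0.69  0.36 -0.15  0.   -1.05 -0.95]
tool z [ 0.002  0.    -1.   ]
shift units [0.0057 0.0019 0.3487]
spin units (tool z down => minus) 0.005 alt -3.995
```

View pics/side1.png

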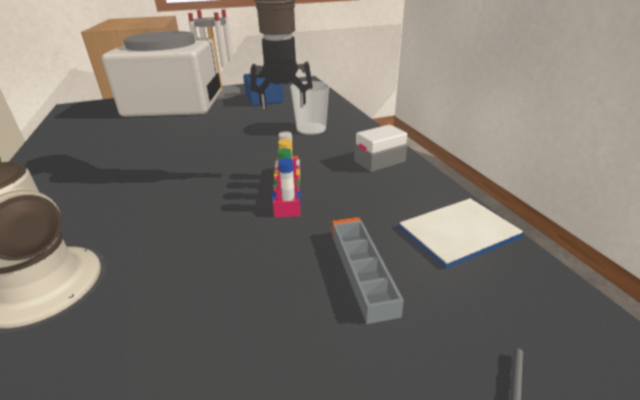

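View pics/top1.png

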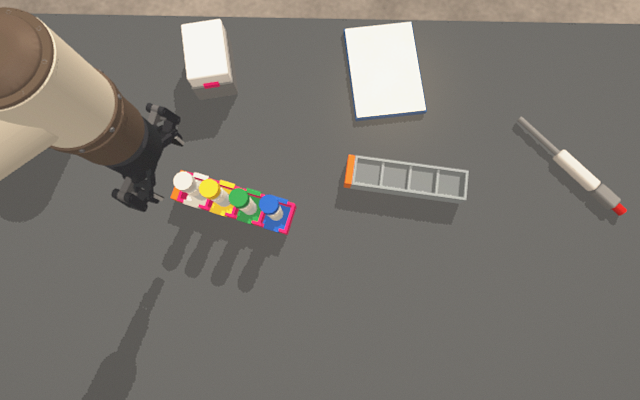

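```bash
python3 - <<'E'
from h import *
im=dict(np.load('pics/top1.png.npz'));im2=dict(np.load('pics/side1.png.npz'))
def proj(im,p):
    c=im['world_to_cam']@np.r_[p,1]; K=im['mtx']; return K[0,0]*c[0]/-c[2]+K[0,2],K[1,1]*-c[1]/-c[2]+K[1,2]
d=np.array([np.cos(np.radians(164.7)),np.sin(np.radians(164.7)),0])
for z in(183,197,260):
  for k in(-45,45):
    p=np.array([541.2,236.1,z])+k*d; print(z,k,np.round(proj(im,p)),np.round(proj(im2,p)))
f=im['frame'][100:240,100:300]; cv2.imwrite('pics/c1.png',cv2.resize(f,None,fx=4,fy=4)[:,:,::-1])
f=im2['frame'][50:230,210:350]; cv2.imwrite('pics/c2.png',cv2.resize(f,None,fx=3.3,fy=3.3)[:,:,::-1])
E
```

```text
183 -45 [180. 146.] [301. 111.]
183 45 [160. 198.] [265. 113.]
197 -45 [177. 144.] [301. 106.]
197 45 [157. 197.] [264. 107.]
260 -45 [161. 130.] [299.  80.]
260 45 [138. 188.] [262.  81.]
```

View pics/c1.png

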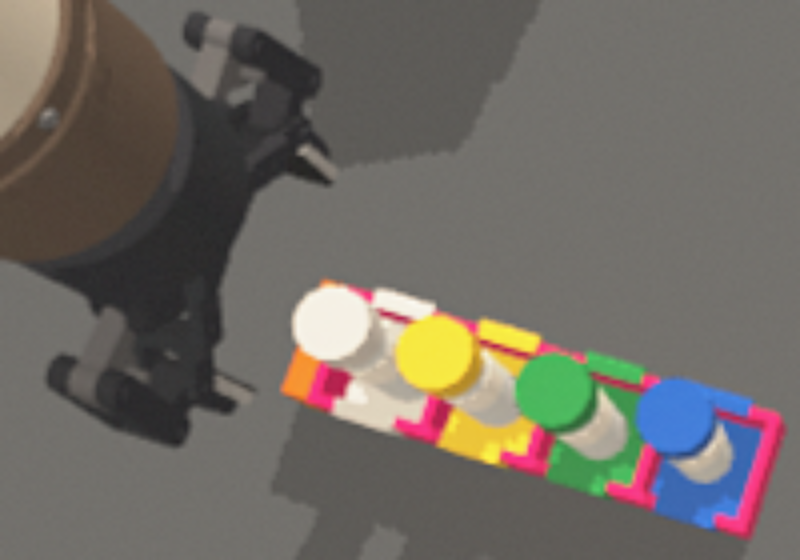

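View pics/c2.png

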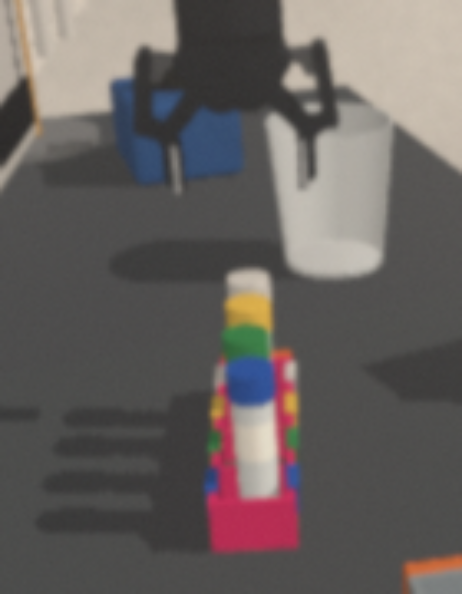

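Call:
play_rows --targets '[{"tx": 0.003,"ty": 0.002,"tz": 0.15,"spin": 0,"gripper": -1},{"tx": 0.003,"ty": 0.002,"tz": 0.25,"spin": 0,"gripper": -1},{"tx": 0.003,"ty": 0.002,"tz": 0.3,"spin": 0,"gripper": -1},{"tx": 0.003,"ty": 0.002,"tz": 0.35,"spin": 0,"gripper": -1},{"tx": 0.003,"ty": 0.002,"tz": 0.35,"spin": 0,"gripper": -1},{"tx": 0.003,"ty": 0.002,"tz": 0.35,"spin": 0,"gripper": -1}]'

```text
clock: 4.32
position: [540.4, 236.6, 108.7]
ee_rot: [-0.607, 0.794, -0.0, 0.001]
contact_force: [0.4, 1.2, -0.1]
gripper_width: 85.7
```

```bash
python3 go.py 540.6 234.9 108 164.5; python3 -c "
from h import *
im=save('top','top2.png')
f=im['frame'][100:240,100:300]; cv2.imwrite('pics/c3.png',cv2.resize(f,None,fx=4,fy=4)[:,:,::-1])"
```

```text
pos [540.4 236.6 108.7] tooly yaw 164.79 w 85.7 F [ 0.4  1.2 -0.1] t 4.325 j [ 0.69  0.45 -0.26  0.   -0.86 -0.95]
tool z [ 0.001  0.001 -1.   ]
shift units [ 0.0064 -0.0028  0.0028]
spin units (tool z down => minus) 0.007 alt -3.993
```

View pics/c3.png

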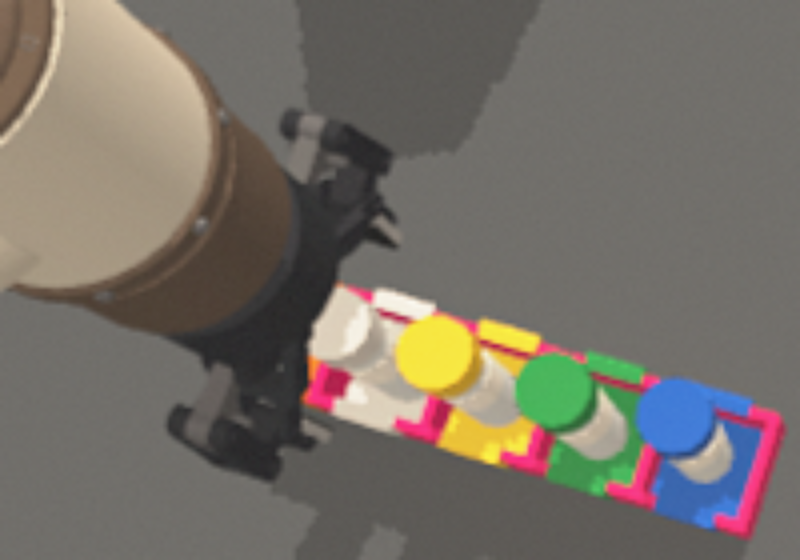

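The white cap, around (187,183), sits between the open fingers at about (199,159) and (180,208). Closing now.

Call:
play_rows --targets '[{"tx": 0.005,"ty": 0,"tz": 0,"spin": 0,"gripper": 1},{"tx": 0.005,"ty": 0,"tz": 0,"spin": 0,"gripper": 1},{"tx": 0.005,"ty": 0,"tz": 0,"spin": 0,"gripper": 1},{"tx": 0.005,"ty": 0,"tz": 0,"spin": 0,"gripper": 1},{"tx": 0.005,"ty": 0,"tz": 0,"spin": 0,"gripper": 1},{"tx": 0.005,"ty": 0,"tz": 0,"spin": 0,"gripper": 1},{"tx": 0.005,"ty": 0,"tz": 0,"spin": 0,"gripper": 1},{"tx": 0.005,"ty": 0,"tz": 0,"spin": 0,"gripper": 1}]'

```text
clock: 5.38
position: [539.8, 235.2, 108.2]
ee_rot: [-0.607, 0.794, -0.0, 0.0]
contact_force: [1.0, 0.2, 4.2]
gripper_width: 32.6
```

```bash
python3 go.py 540.6 234.9 108 164.5
```

```text
pos [539.8 235.2 108.2] tooly yaw 164.79 w 32.6 F [1.  0.2 4.2] t 5.375 j [ 0.69  0.45 -0.26  0.   -0.86 -0.95]
tool z [ 0.001  0.    -1.   ]
shift units [ 0.0004 -0.0034  0.0009]
spin units (tool z down => minus) 0.006 alt -3.994
```

Call:
play_rows --targets '[{"tx": 0,"ty": 0,"tz": -0.03,"spin": 0,"gripper": 1},{"tx": 0,"ty": 0,"tz": -0.08,"spin": 0,"gripper": 1},{"tx": 0,"ty": 0,"tz": -0.16,"spin": 0,"gripper": 1},{"tx": 0,"ty": 0,"tz": -0.26,"spin": 0,"gripper": 1},{"tx": 0,"ty": 0,"tz": -0.38,"spin": 0,"gripper": 1},{"tx": 0,"ty": 0,"tz": -0.5,"spin": 0,"gripper": 1},{"tx": 0,"ty": 0,"tz": -0.57,"spin": 0,"gripper": 1},{"tx": 0,"ty": 0,"tz": -0.57,"spin": 0,"gripper": 1}]'

```text
clock: 6.38
position: [539.8, 235.4, 252.2]
ee_rot: [-0.607, 0.795, 0.0, 0.002]
contact_force: [-0.1, -0.1, -0.9]
gripper_width: 32.4
```

```bash
python3 go.py 567 -264.2 250 173.2; python3 -c "
from h import *
im=save('top','top4.png');im=save('side','side4.png')
f=im['frame'][30:230,210:350]; cv2.imwrite('pics/c4.png',cv2.resize(f,None,fx=3,fy=3)[:,:,::-1])"
```

```text
pos [539.8 235.4 252.2] tooly yaw 164.78 w 32.4 F [-0.1 -0.1 -0.9] t 6.375 j [ 0.69  0.32 -0.08 -0.   -1.17 -0.95]
tool z [ 0.003  0.002 -1.   ]
shift units [ 1.8996 -0.6295  0.0046]
spin units (tool z down => minus) -0.187 alt 3.813
```

View pics/c4.png

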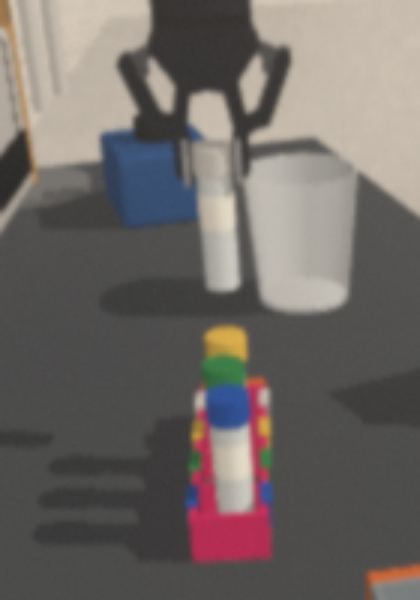

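White is held and hangs upright at (280,100) in the side view. Moving it over to the grey rack.

Call:
play_rows --targets '[{"tx": 0.05,"ty": -0.016,"tz": 0,"spin": -0.02,"gripper": 1},{"tx": 0.18,"ty": -0.06,"tz": 0,"spin": -0.06,"gripper": 1},{"tx": 0.36,"ty": -0.12,"tz": 0,"spin": -0.1,"gripper": 1},{"tx": 0.54,"ty": -0.18,"tz": 0,"spin": -0.14,"gripper": 1},{"tx": 0.72,"ty": -0.24,"tz": 0,"spin": -0.187,"gripper": 1},{"tx": 0.87,"ty": -0.29,"tz": 0,"spin": -0.187,"gripper": 1},{"tx": 0.95,"ty": -0.315,"tz": 0,"spin": -0.187,"gripper": 1},{"tx": 0.95,"ty": -0.315,"tz": 0,"spin": -0.187,"gripper": 1}]'

```text
clock: 7.48
position: [552.3, -16.9, 249.4]
ee_rot: [-0.663, 0.749, 0.001, -0.001]
contact_force: [-0.2, 0.4, -0.0]
gripper_width: 32.7
```

```bash
python3 go.py 567 -264.2 250 173.2
```

```text
pos [552.3 -16.9 249.4] tooly yaw 173.04 w 32.7 F [-0.2  0.4 -0. ] t 7.475 j [ 0.26  0.26 -0.16 -0.   -1.15 -0.38]
tool z [-0.002 -0.    -1.   ]
shift units [ 0.975  -0.1783 -0.0021]
spin units (tool z down => minus) -0.004 alt 3.996
```

Call:
play_rows --targets '[{"tx": 0.05,"ty": -0.01,"tz": 0,"spin": 0,"gripper": 1},{"tx": 0.18,"ty": -0.03,"tz": 0,"spin": 0,"gripper": 1},{"tx": 0.36,"ty": -0.06,"tz": 0,"spin": 0,"gripper": 1},{"tx": 0.54,"ty": -0.1,"tz": 0,"spin": 0,"gripper": 1},{"tx": 0.72,"ty": -0.13,"tz": 0,"spin": 0,"gripper": 1},{"tx": 0.87,"ty": -0.16,"tz": 0,"spin": 0,"gripper": 1},{"tx": 0.94,"ty": -0.17,"tz": 0,"spin": 0,"gripper": 1},{"tx": 0.975,"ty": -0.178,"tz": 0,"spin": 0,"gripper": 1},{"tx": 0.975,"ty": -0.178,"tz": 0,"spin": 0,"gripper": 1},{"tx": 0.975,"ty": -0.178,"tz": 0.1,"spin": 0,"gripper": 1},{"tx": 0.975,"ty": -0.178,"tz": 0.2,"spin": 0,"gripper": 1},{"tx": 0.975,"ty": -0.178,"tz": 0.2,"spin": 0,"gripper": 1}]'

```text
clock: 8.98
position: [567.3, -260.6, 198.4]
ee_rot: [-0.664, 0.747, 0.002, -0.001]
contact_force: [-0.9, 0.4, -0.7]
gripper_width: 32.2
```

```bash
python3 go.py 567 -264.2 105 173.2; python3 -c "
from h import *
im=save('side','side5.png');im=save('top','top5.png')
f=im['frame'][100:240,330:530]; cv2.imwrite('pics/c5.png',cv2.resize(f,None,fx=4,fy=4)[:,:,::-1])"
```

```text
pos [ 567.3 -260.6  198.4] tooly yaw 173.27 w 32.2 F [-0.9  0.4 -0.7] t 8.975 j [-0.17  0.42 -0.06 -0.   -1.1   0.05]
tool z [-0.005  0.001 -1.   ]
shift units [ 0.0148 -0.0024  0.3737]
spin units (tool z down => minus) 0.002 alt -3.998
```

View pics/c5.png

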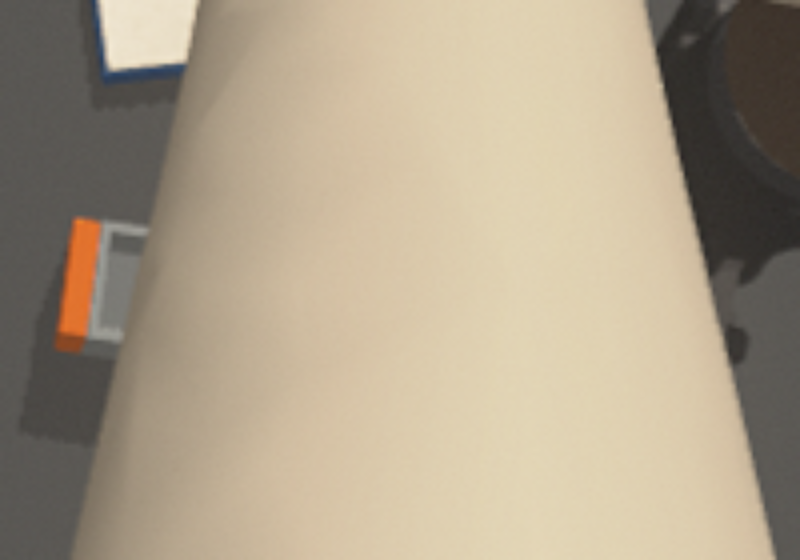

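View pics/side5.png

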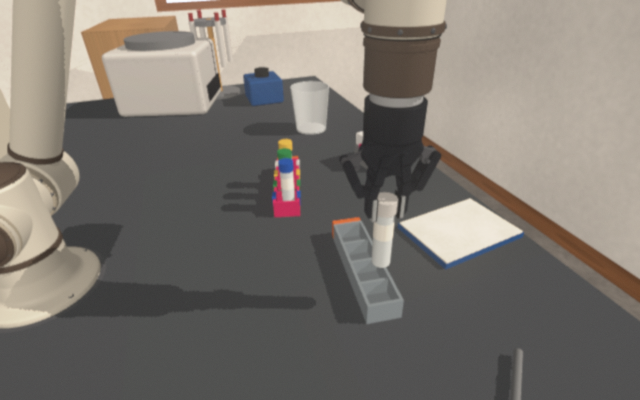

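```bash
python3 - <<'E'
from h import *
im=dict(np.load('pics/side5.png.npz'))
def proj(im,p):
    c=im['world_to_cam']@np.r_[p,1]; K=im['mtx']; return K[0,0]*c[0]/-c[2]+K[0,2],K[1,1]*-c[1]/-c[2]+K[1,2]
for z in (97,215): print(proj(im,(567.3,-260.6,z)))
for x,y in((567,-264.2),(573.5,-209.6)): print('place',proj(im,(x,y,40)),proj(im,(x,y,5)))
f=im['frame'][170:340,310:450]; cv2.imwrite('pics/c6.png',cv2.resize(f,None,fx=3.5,fy=3.5)[:,:,::-1])
E
python3 go.py 567 -264.2 105 173.2
```

```text
(np.float64(380.113082660198), np.float64(262.06497653045403))
(np.float64(385.55340530920625), np.float64(198.54042641767072))
place (np.float64(378.69548555730313), np.float64(289.70994724218826)) (np.float64(377.399304466158), np.float64(304.52011696647713))
place (np.float64(368.12202339340587), np.float64(267.2164605599939)) (np.float64(367.20175070888064), np.float64(281.6463406299201))
pos [ 569.  -261.6  201.3] tooly yaw 173.28 w 32.5 F [-0.4  0.1 -0.4] t 9.075 j [-0.17  0.42 -0.05  0.   -1.1   0.05]
tool z [ 0.001 -0.001 -1.   ]
shift units [0.0112 0.0071 0.3852]
spin units (tool z down => minus) 0.002 alt -3.998
```

View pics/c6.png

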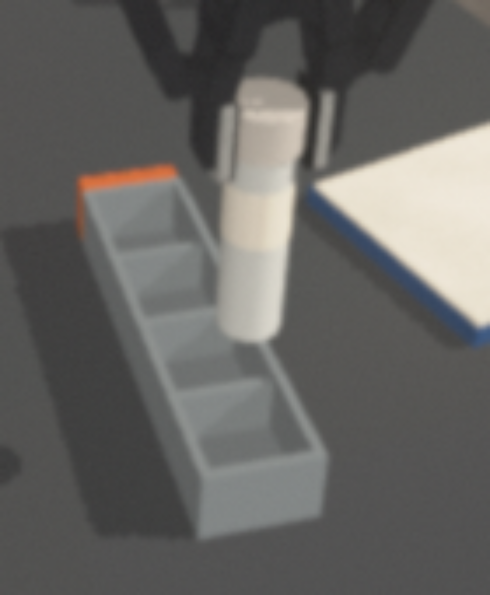

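Call:
play_rows --targets '[{"tx": 0.012,"ty": 0.003,"tz": 0.06,"spin": 0,"gripper": 1},{"tx": 0.012,"ty": 0.003,"tz": 0.14,"spin": 0,"gripper": 1},{"tx": 0.012,"ty": 0.003,"tz": 0.22,"spin": 0,"gripper": 1},{"tx": 0.012,"ty": 0.003,"tz": 0.29,"spin": 0,"gripper": 1},{"tx": 0.012,"ty": 0.003,"tz": 0.34,"spin": 0,"gripper": 1},{"tx": 0.012,"ty": 0.003,"tz": 0.36,"spin": 0,"gripper": 1},{"tx": 0.012,"ty": 0.003,"tz": 0.36,"spin": 0,"gripper": 1},{"tx": 0.012,"ty": 0.003,"tz": 0.36,"spin": 0,"gripper": 1}]'

```text
clock: 10.07
position: [567.8, -265.2, 111.1]
ee_rot: [-0.664, 0.748, -0.001, 0.0]
contact_force: [-0.5, -0.5, -1.4]
gripper_width: 32.6
```

```bash
python3 go.py 567 -264.2 105 173.2; python3 -c "
from h import *
im=save('side','side7.png')
f=im['frame'][170:340,310:450]; cv2.imwrite('pics/c7.png',cv2.resize(f,None,fx=3.5,fy=3.5)[:,:,::-1])"; python3 go.py 567 -264.2 105 173.2;
```

```text
pos [ 567.8 -265.2  111.1] tooly yaw 173.2 w 32.6 F [-0.5 -0.5 -1.4] t 10.075 j [-0.18  0.51 -0.16  0.   -0.9   0.06]
tool z [ 0.001 -0.001 -1.   ]
shift units [-0.0034  0.0037  0.0243]
spin units (tool z down => minus) 0.0 alt -4.0
pos [ 567.7 -265.1  111.1] tooly yaw 173.19 w 32.4 F [ 0.1 -0.2 -0.7] t 10.125 j [-0.18  0.51 -0.16  0.   -0.9   0.06]
tool z [ 0.001 -0.    -1.   ]
shift units [-0.0034  0.0033  0.0243]
spin units (tool z down => minus) -0.0 alt 4.0
```

View pics/c7.png

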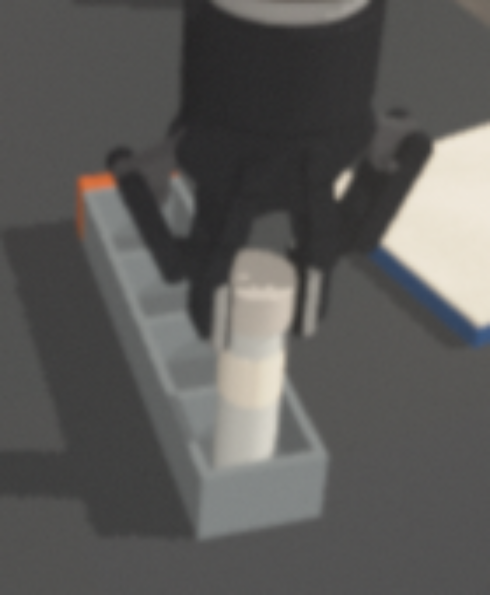

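The white tube is inside the far place at about (380,285). Lowering it slowly onto the floor.

Call:
play_rows --targets '[{"tx": 0,"ty": 0,"tz": 0.01,"spin": 0,"gripper": 1},{"tx": 0,"ty": 0,"tz": 0.018,"spin": 0,"gripper": 1},{"tx": 0,"ty": 0,"tz": 0.022,"spin": 0,"gripper": 1},{"tx": 0,"ty": 0,"tz": 0.024,"spin": 0,"gripper": 1},{"tx": 0,"ty": 0,"tz": 0.024,"spin": 0,"gripper": 1},{"tx": 0,"ty": 0,"tz": 0.024,"spin": 0,"gripper": 1}]'

```text
clock: 10.88
position: [567.3, -265.2, 105.2]
ee_rot: [-0.664, 0.748, -0.0, -0.0]
contact_force: [-1.6, 0.6, 5.3]
gripper_width: 32.7
```

Call:
play_rows --targets '[{"tx": 0,"ty": 0,"tz": 0,"spin": 0,"gripper": -1},{"tx": 0,"ty": 0,"tz": 0,"spin": 0,"gripper": -1},{"tx": 0,"ty": 0,"tz": 0,"spin": 0,"gripper": -1},{"tx": 0,"ty": 0,"tz": 0,"spin": 0,"gripper": -1},{"tx": 0,"ty": 0,"tz": 0,"spin": 0,"gripper": -1},{"tx": 0,"ty": 0,"tz": -0.06,"spin": 0,"gripper": -1},{"tx": 0,"ty": 0,"tz": -0.16,"spin": 0,"gripper": -1},{"tx": 0,"ty": 0,"tz": -0.3,"spin": 0,"gripper": -1},{"tx": 0,"ty": 0,"tz": -0.4,"spin": 0,"gripper": -1},{"tx": 0,"ty": 0,"tz": -0.4,"spin": 0,"gripper": -1}]'

```text
clock: 12.12
position: [568.7, -265.5, 208.1]
ee_rot: [-0.664, 0.748, -0.003, 0.002]
contact_force: [-0.6, -1.3, -0.8]
gripper_width: 85.7
```

```bash
python3 -c "
from h import *
im=save('side','side8.png')
f=im['frame'][170:340,310:450]; cv2.imwrite('pics/c8.png',cv2.resize(f,None,fx=3.5,fy=3.5)[:,:,::-1])"; python3 go.py 528.3 188.8 205 164.5
```

```text
pos [ 567.7 -265.   206. ] tooly yaw 173.19 w 85.2 F [-1.2  0.5 -0.8] t 12.175 j [-0.18  0.41 -0.05 -0.   -1.11  0.06]
tool z [ 0.003 -0.    -1.   ]
shift units [-1.7838  0.3717  0.0029]
spin units (tool z down => minus) 0.193 alt -3.807
```

View pics/c8.png

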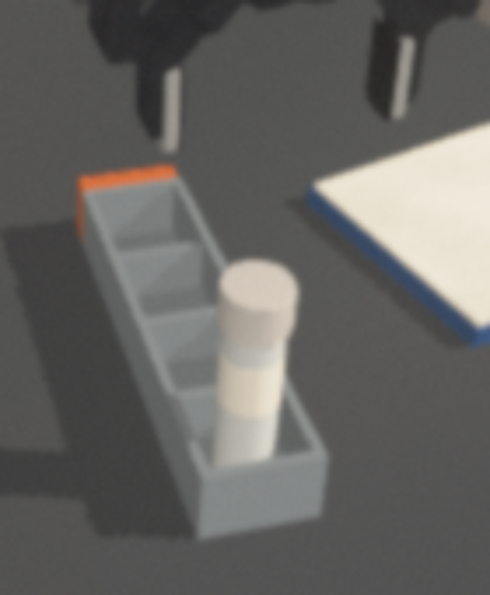

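White stands upright in the far place, with its cap at about (384,253). Next is yellow.

Call:
play_rows --targets '[{"tx": -0.9,"ty": 0.186,"tz": 0,"spin": 0.19,"gripper": -1},{"tx": -0.9,"ty": 0.186,"tz": 0,"spin": 0.19,"gripper": -1},{"tx": -0.9,"ty": 0.186,"tz": 0,"spin": 0.19,"gripper": -1},{"tx": -0.9,"ty": 0.186,"tz": 0,"spin": 0.19,"gripper": -1},{"tx": -0.9,"ty": 0.186,"tz": 0,"spin": 0.19,"gripper": -1}]'

```text
clock: 12.8
position: [547.0, -33.6, 203.6]
ee_rot: [-0.608, 0.794, 0.001, -0.001]
contact_force: [0.4, -0.4, -0.4]
gripper_width: 85.6
```

```bash
python3 go.py 528.3 188.8 108 164.5
```

```text
pos [547.  -33.6 203.6] tooly yaw 164.89 w 85.6 F [ 0.4 -0.4 -0.4] t 12.8 j [ 0.23  0.29 -0.24 -0.   -1.04 -0.5 ]
tool z [-0.002  0.    -1.   ]
shift units [-0.8395  0.3032  0.3825]
spin units (tool z down => minus) 0.009 alt -3.991
```

Call:
play_rows --targets '[{"tx": -0.84,"ty": 0.303,"tz": 0,"spin": 0,"gripper": -1},{"tx": -0.84,"ty": 0.303,"tz": 0,"spin": 0,"gripper": -1},{"tx": -0.84,"ty": 0.303,"tz": 0,"spin": 0,"gripper": -1},{"tx": -0.84,"ty": 0.303,"tz": 0,"spin": 0,"gripper": -1},{"tx": -0.84,"ty": 0.303,"tz": 0.05,"spin": 0,"gripper": -1},{"tx": -0.84,"ty": 0.303,"tz": 0.1,"spin": 0,"gripper": -1},{"tx": -0.84,"ty": 0.303,"tz": 0.1,"spin": 0,"gripper": -1},{"tx": -0.84,"ty": 0.303,"tz": 0.1,"spin": 0,"gripper": -1}]'

```text
clock: 13.8
position: [530.7, 185.4, 179.3]
ee_rot: [-0.606, 0.796, -0.0, -0.0]
contact_force: [0.9, -0.2, 0.7]
gripper_width: 85.5
```

```bash
python3 go.py 528.3 188.8 108 164.5
```

```text
pos [530.7 185.4 179.3] tooly yaw 164.55 w 85.5 F [ 0.9 -0.2  0.7] t 13.8 j [ 0.62  0.34 -0.24  0.   -0.99 -0.89]
tool z [-0. -0. -1.]
shift units [-0.0108  0.0127  0.2852]
spin units (tool z down => minus) 0.001 alt -3.999
```

Call:
play_rows --targets '[{"tx": -0.011,"ty": 0.012,"tz": 0.1,"spin": 0,"gripper": -1},{"tx": -0.011,"ty": 0.012,"tz": 0.2,"spin": 0,"gripper": -1},{"tx": -0.011,"ty": 0.012,"tz": 0.26,"spin": 0,"gripper": -1},{"tx": -0.011,"ty": 0.012,"tz": 0.285,"spin": 0,"gripper": -1},{"tx": -0.011,"ty": 0.012,"tz": 0.285,"spin": 0,"gripper": -1},{"tx": -0.011,"ty": 0.012,"tz": 0.285,"spin": 0,"gripper": -1}]'

```text
clock: 14.55
position: [528.8, 190.2, 109.0]
ee_rot: [-0.606, 0.795, -0.0, 0.001]
contact_force: [-0.4, 0.1, -0.0]
gripper_width: 85.4
```

```bash
python3 go.py 528.3 188.8 108 164.5
```

```text
pos [528.8 190.2 109. ] tooly yaw 164.65 w 85.4 F [-0.4  0.1 -0. ] t 14.55 j [ 0.63  0.41 -0.33  0.   -0.83 -0.9 ]
tool z [ 0.002  0.001 -1.   ]
shift units [0.006  0.0003 0.0039]
spin units (tool z down => minus) 0.003 alt -3.997
```

Good; grip and lift.

Call:
play_rows --targets '[{"tx": 0.004,"ty": 0,"tz": 0,"spin": 0,"gripper": 1},{"tx": 0.004,"ty": 0,"tz": 0,"spin": 0,"gripper": 1},{"tx": 0.004,"ty": 0,"tz": 0,"spin": 0,"gripper": 1},{"tx": 0.004,"ty": 0,"tz": 0,"spin": 0,"gripper": 1},{"tx": 0.004,"ty": 0,"tz": 0,"spin": 0,"gripper": 1},{"tx": 0.004,"ty": 0,"tz": 0,"spin": 0,"gripper": 1},{"tx": 0.004,"ty": 0,"tz": 0,"spin": 0,"gripper": 1},{"tx": 0.004,"ty": 0,"tz": 0,"spin": 0,"gripper": 1}]'

```text
clock: 15.55
position: [528.3, 189.2, 108.5]
ee_rot: [-0.606, 0.795, -0.0, 0.001]
contact_force: [-0.6, 0.8, 5.3]
gripper_width: 32.4
```

Call:
play_rows --targets '[{"tx": 0,"ty": 0,"tz": -0.03,"spin": 0,"gripper": 1},{"tx": 0,"ty": 0,"tz": -0.08,"spin": 0,"gripper": 1},{"tx": 0,"ty": 0,"tz": -0.16,"spin": 0,"gripper": 1},{"tx": 0,"ty": 0,"tz": -0.26,"spin": 0,"gripper": 1},{"tx": 0,"ty": 0,"tz": -0.38,"spin": 0,"gripper": 1},{"tx": 0,"ty": 0,"tz": -0.5,"spin": 0,"gripper": 1},{"tx": 0,"ty": 0,"tz": -0.57,"spin": 0,"gripper": 1},{"tx": 0,"ty": 0,"tz": -0.57,"spin": 0,"gripper": 1}]'

```text
clock: 16.55
position: [528.3, 189.2, 252.3]
ee_rot: [-0.606, 0.795, -0.0, 0.002]
contact_force: [0.7, 0.6, -1.0]
gripper_width: 32.3
```

```bash
python3 go.py 573.5 -209.6 250 173.2
```

```text
pos [528.3 189.2 252.3] tooly yaw 164.64 w 32.3 F [ 0.7  0.6 -1. ] t 16.55 j [ 0.63  0.27 -0.14  0.   -1.15 -0.9 ]
tool z [ 0.003  0.002 -1.   ]
shift units [ 1.4905 -0.5969  0.0066]
spin units (tool z down => minus) -0.19 alt 3.81
```

Call:
play_rows --targets '[{"tx": 0.05,"ty": -0.02,"tz": 0,"spin": -0.02,"gripper": 1},{"tx": 0.18,"ty": -0.07,"tz": 0,"spin": -0.06,"gripper": 1},{"tx": 0.36,"ty": -0.14,"tz": 0,"spin": -0.1,"gripper": 1},{"tx": 0.54,"ty": -0.22,"tz": 0,"spin": -0.14,"gripper": 1},{"tx": 0.72,"ty": -0.29,"tz": 0,"spin": -0.19,"gripper": 1},{"tx": 0.87,"ty": -0.35,"tz": 0,"spin": -0.19,"gripper": 1},{"tx": 0.95,"ty": -0.38,"tz": 0,"spin": -0.19,"gripper": 1},{"tx": 0.95,"ty": -0.38,"tz": 0,"spin": -0.19,"gripper": 1}]'

```text
clock: 17.55
position: [555.8, -66.5, 249.2]
ee_rot: [-0.663, 0.749, 0.001, -0.001]
contact_force: [-0.3, -0.2, -0.4]
gripper_width: 32.6
```

```bash
python3 go.py 573.5 -209.6 250 173.2
```

```text
pos [555.8 -66.5 249.2] tooly yaw 173.03 w 32.6 F [-0.3 -0.2 -0.4] t 17.55 j [ 0.17  0.27 -0.15 -0.   -1.15 -0.29]
tool z [-0.003  0.    -1.   ]
shift units [ 0.5594 -0.1396 -0.0036]
spin units (tool z down => minus) -0.004 alt 3.996
```

Call:
play_rows --targets '[{"tx": 0.05,"ty": -0.01,"tz": 0,"spin": 0,"gripper": 1},{"tx": 0.18,"ty": -0.04,"tz": 0,"spin": 0,"gripper": 1},{"tx": 0.36,"ty": -0.09,"tz": 0,"spin": 0,"gripper": 1},{"tx": 0.5,"ty": -0.12,"tz": 0,"spin": 0,"gripper": 1},{"tx": 0.56,"ty": -0.14,"tz": 0,"spin": 0,"gripper": 1},{"tx": 0.565,"ty": -0.14,"tz": 0,"spin": 0,"gripper": 1},{"tx": 0.565,"ty": -0.14,"tz": 0,"spin": 0,"gripper": 1},{"tx": 0.565,"ty": -0.14,"tz": 0.1,"spin": 0,"gripper": 1},{"tx": 0.565,"ty": -0.14,"tz": 0.2,"spin": 0,"gripper": 1},{"tx": 0.565,"ty": -0.14,"tz": 0.2,"spin": 0,"gripper": 1},{"tx": 0.565,"ty": -0.14,"tz": 0.2,"spin": 0,"gripper": 1}]'

```text
clock: 18.92
position: [575.4, -209.1, 201.9]
ee_rot: [-0.664, 0.747, -0.001, 0.0]
contact_force: [1.1, 0.7, -0.5]
gripper_width: 32.4
```

```bash
python3 go.py 573.5 -209.6 105.5 173.2; python3 -c "
from h import *
im=save('side','side9.png')
f=im['frame'][170:340,310:450]; cv2.imwrite('pics/c9.png',cv2.resize(f,None,fx=3.5,fy=3.5)[:,:,::-1])"; python3 go.py 573.5 -209.6 105.5 173.2
```

```text
pos [ 575.4 -209.1  201.9] tooly yaw 173.27 w 32.4 F [ 1.1  0.7 -0.5] t 18.925 j [-0.08  0.39 -0.09  0.   -1.08 -0.03]
tool z [ 0.002 -0.001 -1.   ]
shift units [0.0025 0.008  0.3855]
spin units (tool z down => minus) 0.002 alt -3.998
pos [ 575.5 -209.3  202.2] tooly yaw 173.26 w 32.3 F [0.1 0.5 0.1] t 18.975 j [-0.08  0.39 -0.09  0.   -1.08 -0.03]
tool z [ 0.003 -0.001 -1.   ]
shift units [0.0021 0.0089 0.3867]
spin units (tool z down => minus) 0.001 alt -3.999
```

View pics/c9.png

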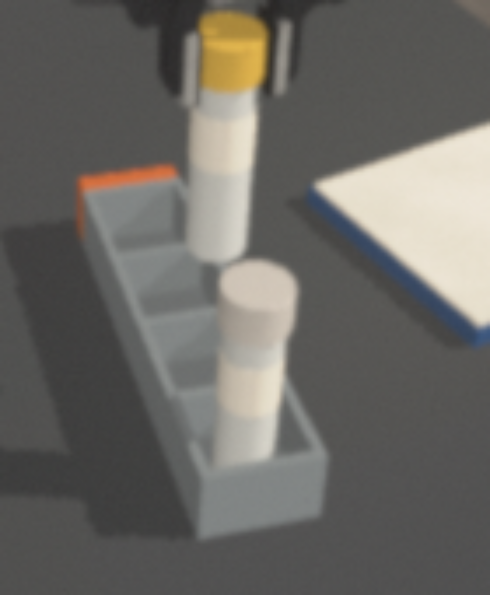

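Yellow is over the third place, clear of white. Lowering.

Call:
play_rows --targets '[{"tx": 0.002,"ty": 0.007,"tz": 0.06,"spin": 0,"gripper": 1},{"tx": 0.002,"ty": 0.007,"tz": 0.14,"spin": 0,"gripper": 1},{"tx": 0.002,"ty": 0.007,"tz": 0.22,"spin": 0,"gripper": 1},{"tx": 0.002,"ty": 0.007,"tz": 0.29,"spin": 0,"gripper": 1},{"tx": 0.002,"ty": 0.007,"tz": 0.34,"spin": 0,"gripper": 1},{"tx": 0.002,"ty": 0.007,"tz": 0.36,"spin": 0,"gripper": 1},{"tx": 0.002,"ty": 0.007,"tz": 0.36,"spin": 0,"gripper": 1},{"tx": 0.002,"ty": 0.007,"tz": 0.36,"spin": 0,"gripper": 1}]'

```text
clock: 19.98
position: [573.3, -210.0, 111.3]
ee_rot: [-0.664, 0.748, -0.001, 0.0]
contact_force: [-0.5, 0.6, 0.2]
gripper_width: 32.6
```

```bash
python3 go.py 573.5 -209.6 105.5 173.2
```

```text
pos [ 573.3 -210.   111.3] tooly yaw 173.2 w 32.6 F [-0.5  0.6  0.2] t 19.975 j [-0.09  0.48 -0.2   0.   -0.89 -0.03]
tool z [ 0.001 -0.    -1.   ]
shift units [-0.0017 -0.0005  0.0232]
spin units (tool z down => minus) -0.0 alt 4.0
```

Call:
play_rows --targets '[{"tx": 0,"ty": 0,"tz": 0.01,"spin": 0,"gripper": 1},{"tx": 0,"ty": 0,"tz": 0.018,"spin": 0,"gripper": 1},{"tx": 0,"ty": 0,"tz": 0.022,"spin": 0,"gripper": 1},{"tx": 0,"ty": 0,"tz": 0.024,"spin": 0,"gripper": 1},{"tx": 0,"ty": 0,"tz": 0.024,"spin": 0,"gripper": 1},{"tx": 0,"ty": 0,"tz": 0.024,"spin": 0,"gripper": 1}]'

```text
clock: 20.72
position: [572.9, -210.0, 105.5]
ee_rot: [-0.664, 0.748, -0.0, -0.0]
contact_force: [-2.1, 0.7, 6.3]
gripper_width: 32.5
```

Yellow has made contact (6 N). Releasing and rising.

Call:
play_rows --targets '[{"tx": 0,"ty": 0,"tz": 0,"spin": 0,"gripper": -1},{"tx": 0,"ty": 0,"tz": 0,"spin": 0,"gripper": -1},{"tx": 0,"ty": 0,"tz": 0,"spin": 0,"gripper": -1},{"tx": 0,"ty": 0,"tz": 0,"spin": 0,"gripper": -1},{"tx": 0,"ty": 0,"tz": 0,"spin": 0,"gripper": -1},{"tx": 0,"ty": 0,"tz": -0.06,"spin": 0,"gripper": -1},{"tx": 0,"ty": 0,"tz": -0.16,"spin": 0,"gripper": -1},{"tx": 0,"ty": 0,"tz": -0.3,"spin": 0,"gripper": -1},{"tx": 0,"ty": 0,"tz": -0.4,"spin": 0,"gripper": -1},{"tx": 0,"ty": 0,"tz": -0.4,"spin": 0,"gripper": -1}]'

```text
clock: 21.98
position: [574.3, -210.2, 208.3]
ee_rot: [-0.664, 0.748, -0.003, 0.002]
contact_force: [0.2, -0.3, -1.0]
gripper_width: 85.6
```

```bash
python3 -c "
from h import *
im=save('side','side10.png')
f=im['frame'][130:340,250:450]; cv2.imwrite('pics/c10.png',cv2.resize(f,None,fx=2.8,fy=2.8)[:,:,::-1])"; python3 go.py 513.2 135.9 205 164.5
```

```text
pos [ 573.2 -209.9  206.2] tooly yaw 173.19 w 85.4 F [-0.8  0.5  0.6] t 22.025 j [-0.09  0.39 -0.09 -0.   -1.09 -0.03]
tool z [ 0.003 -0.    -1.   ]
shift units [-1.3449  0.4025  0.004 ]
spin units (tool z down => minus) 0.193 alt -3.807
```

View pics/c10.png

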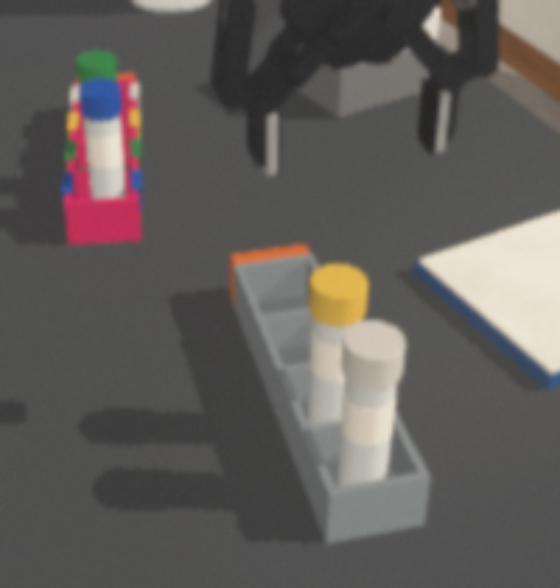

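Yellow and white both stand upright in places 3 and 4. Next is green.

Call:
play_rows --targets '[{"tx": -0.7,"ty": 0.21,"tz": 0,"spin": 0.19,"gripper": -1},{"tx": -0.7,"ty": 0.21,"tz": 0,"spin": 0.19,"gripper": -1},{"tx": -0.7,"ty": 0.21,"tz": 0,"spin": 0.19,"gripper": -1},{"tx": -0.7,"ty": 0.21,"tz": 0,"spin": 0.19,"gripper": -1},{"tx": -0.7,"ty": 0.21,"tz": 0,"spin": 0.19,"gripper": -1}]'

```text
clock: 22.65
position: [541.1, -29.8, 203.9]
ee_rot: [-0.607, 0.795, 0.0, -0.001]
contact_force: [-0.6, -1.0, -0.0]
gripper_width: 85.5
```

```bash
python3 go.py 513.2 135.9 180 164.5
```

```text
pos [541.1 -29.8 203.9] tooly yaw 164.68 w 85.5 F [-0.6 -1.  -0. ] t 22.65 j [ 0.24  0.28 -0.26 -0.   -1.03 -0.51]
tool z [-0.001 -0.    -1.   ]
shift units [-0.6099  0.2826  0.0957]
spin units (tool z down => minus) 0.004 alt -3.996
```

Call:
play_rows --targets '[{"tx": -0.613,"ty": 0.29,"tz": 0,"spin": 0,"gripper": -1},{"tx": -0.613,"ty": 0.29,"tz": 0,"spin": 0,"gripper": -1},{"tx": -0.613,"ty": 0.29,"tz": 0,"spin": 0,"gripper": -1},{"tx": -0.613,"ty": 0.29,"tz": 0.05,"spin": 0,"gripper": -1},{"tx": -0.613,"ty": 0.29,"tz": 0.1,"spin": 0,"gripper": -1},{"tx": -0.613,"ty": 0.29,"tz": 0.1,"spin": 0,"gripper": -1},{"tx": -0.613,"ty": 0.29,"tz": 0.1,"spin": 0,"gripper": -1},{"tx": -0.613,"ty": 0.29,"tz": 0.1,"spin": 0,"gripper": -1}]'

```text
clock: 23.65
position: [512.6, 136.5, 180.0]
ee_rot: [-0.606, 0.796, -0.0, 0.0]
contact_force: [0.5, -1.3, 0.1]
gripper_width: 85.1
```

```bash
python3 go.py 513.2 135.9 108 164.5
```

```text
pos [512.6 136.5 180. ] tooly yaw 164.58 w 85.1 F [ 0.5 -1.3  0.1] t 23.65 j [ 0.57  0.28 -0.32  0.   -0.97 -0.84]
tool z [ 0.001  0.    -1.   ]
shift units [ 0.0019 -0.003   0.288 ]
spin units (tool z down => minus) 0.002 alt -3.998
```

Call:
play_rows --targets '[{"tx": 0.003,"ty": -0.002,"tz": 0.1,"spin": 0,"gripper": -1},{"tx": 0.003,"ty": -0.002,"tz": 0.2,"spin": 0,"gripper": -1},{"tx": 0.003,"ty": -0.002,"tz": 0.26,"spin": 0,"gripper": -1},{"tx": 0.003,"ty": -0.002,"tz": 0.285,"spin": 0,"gripper": -1},{"tx": 0.003,"ty": -0.002,"tz": 0.285,"spin": 0,"gripper": -1},{"tx": 0.003,"ty": -0.002,"tz": 0.285,"spin": 0,"gripper": -1}]'

```text
clock: 24.4
position: [513.0, 136.5, 109.1]
ee_rot: [-0.606, 0.795, -0.0, 0.001]
contact_force: [-0.2, 0.3, -0.1]
gripper_width: 85.6
```

```bash
python3 go.py 513.2 135.9 108 164.5
```

```text
pos [513.  136.5 109.1] tooly yaw 164.65 w 85.6 F [-0.2  0.3 -0.1] t 24.4 j [ 0.57  0.37 -0.4   0.   -0.8  -0.83]
tool z [ 0.002  0.001 -1.   ]
shift units [ 0.0021 -0.0014  0.0046]
spin units (tool z down => minus) 0.003 alt -3.997
```

Call:
play_rows --targets '[{"tx": 0,"ty": 0,"tz": 0,"spin": 0,"gripper": 1},{"tx": 0,"ty": 0,"tz": 0,"spin": 0,"gripper": 1},{"tx": 0,"ty": 0,"tz": 0,"spin": 0,"gripper": 1},{"tx": 0,"ty": 0,"tz": 0,"spin": 0,"gripper": 1},{"tx": 0,"ty": 0,"tz": 0,"spin": 0,"gripper": 1},{"tx": 0,"ty": 0,"tz": 0,"spin": 0,"gripper": 1},{"tx": 0,"ty": 0,"tz": 0,"spin": 0,"gripper": 1},{"tx": 0,"ty": 0,"tz": 0,"spin": 0,"gripper": 1}]'

```text
clock: 25.4
position: [512.8, 136.4, 108.7]
ee_rot: [-0.606, 0.795, -0.0, 0.0]
contact_force: [0.9, 0.0, 5.4]
gripper_width: 32.2
```

Call:
play_rows --targets '[{"tx": 0,"ty": 0,"tz": -0.03,"spin": 0,"gripper": 1},{"tx": 0,"ty": 0,"tz": -0.08,"spin": 0,"gripper": 1},{"tx": 0,"ty": 0,"tz": -0.16,"spin": 0,"gripper": 1},{"tx": 0,"ty": 0,"tz": -0.26,"spin": 0,"gripper": 1},{"tx": 0,"ty": 0,"tz": -0.38,"spin": 0,"gripper": 1},{"tx": 0,"ty": 0,"tz": -0.5,"spin": 0,"gripper": 1},{"tx": 0,"ty": 0,"tz": -0.57,"spin": 0,"gripper": 1},{"tx": 0,"ty": 0,"tz": -0.57,"spin": 0,"gripper": 1}]'

```text
clock: 26.4
position: [512.8, 136.5, 252.5]
ee_rot: [-0.606, 0.795, -0.0, 0.002]
contact_force: [-0.1, 0.4, -1.2]
gripper_width: 32.6
```

```bash
python3 go.py 580.1 -155.0 250 173.2
```

```text
pos [512.8 136.5 252.5] tooly yaw 164.64 w 32.6 F [-0.1  0.4 -1.2] t 26.4 j [ 0.57  0.22 -0.21 -0.   -1.14 -0.83]
tool z [ 0.003  0.002 -1.   ]
shift units [ 1.0529 -0.5685  0.0087]
spin units (tool z down => minus) -0.19 alt 3.81
```

Call:
play_rows --targets '[{"tx": 0.05,"ty": -0.03,"tz": 0,"spin": -0.02,"gripper": 1},{"tx": 0.18,"ty": -0.1,"tz": 0,"spin": -0.06,"gripper": 1},{"tx": 0.36,"ty": -0.19,"tz": 0,"spin": -0.1,"gripper": 1},{"tx": 0.54,"ty": -0.29,"tz": 0,"spin": -0.14,"gripper": 1},{"tx": 0.72,"ty": -0.39,"tz": 0,"spin": -0.19,"gripper": 1},{"tx": 0.87,"ty": -0.47,"tz": 0,"spin": -0.19,"gripper": 1},{"tx": 0.95,"ty": -0.51,"tz": 0,"spin": -0.19,"gripper": 1},{"tx": 0.95,"ty": -0.51,"tz": 0,"spin": -0.19,"gripper": 1}]'

```text
clock: 27.4
position: [571.8, -127.9, 249.1]
ee_rot: [-0.663, 0.749, 0.001, -0.001]
contact_force: [0.2, 0.4, 0.1]
gripper_width: 32.4
```

```bash
python3 go.py 580.1 -155.0 250 173.2
```

```text
pos [ 571.8 -127.9  249.1] tooly yaw 173.02 w 32.4 F [0.2 0.4 0.1] t 27.4 j [ 0.06  0.32 -0.08 -0.   -1.17 -0.18]
tool z [-0.003  0.    -1.   ]
shift units [ 0.1033 -0.0463 -0.0037]
spin units (tool z down => minus) -0.004 alt 3.996
```

Call:
play_rows --targets '[{"tx": 0.05,"ty": -0.02,"tz": 0,"spin": 0,"gripper": 1},{"tx": 0.1,"ty": -0.04,"tz": 0,"spin": 0,"gripper": 1},{"tx": 0.105,"ty": -0.044,"tz": 0.04,"spin": 0,"gripper": 1},{"tx": 0.105,"ty": -0.044,"tz": 0.12,"spin": 0,"gripper": 1},{"tx": 0.105,"ty": -0.044,"tz": 0.2,"spin": 0,"gripper": 1},{"tx": 0.105,"ty": -0.044,"tz": 0.2,"spin": 0,"gripper": 1},{"tx": 0.105,"ty": -0.044,"tz": 0.2,"spin": 0,"gripper": 1},{"tx": 0.105,"ty": -0.044,"tz": 0.2,"spin": 0,"gripper": 1}]'

```text
clock: 28.4
position: [580.8, -153.9, 201.8]
ee_rot: [-0.664, 0.748, -0.001, 0.001]
contact_force: [0.7, -0.3, -0.1]
gripper_width: 32.5
```

```bash
python3 -c "
from h import *
im=save('side','side11.png')
f=im['frame'][130:340,250:450]; cv2.imwrite('pics/c11.png',cv2.resize(f,None,fx=2.8,fy=2.8)[:,:,::-1])"; python3 go.py 580.1 -155 105.7 173.2
```

```text
pos [ 580.7 -153.9  201.8] tooly yaw 173.2 w 33.0 F [ 0.3 -0.1 -0. ] t 28.45 j [ 0.01  0.38 -0.12  0.   -1.07 -0.13]
tool z [ 0.002 -0.    -1.   ]
shift units [0.0047 0.0027 0.3843]
spin units (tool z down => minus) -0.0 alt 4.0
```

View pics/c11.png

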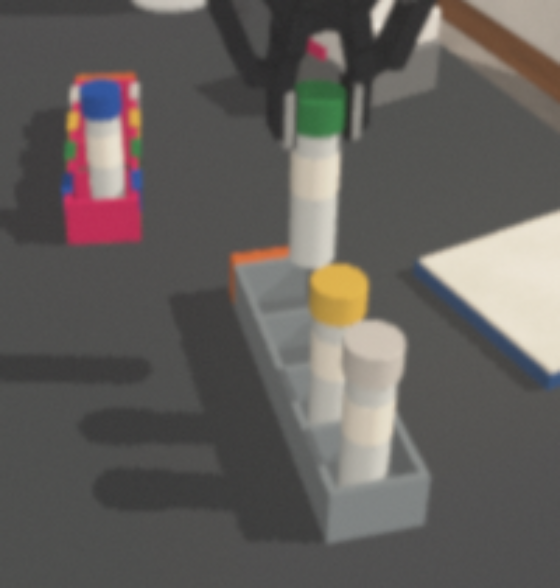

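Green hangs over place 2. Lowering.

Call:
play_rows --targets '[{"tx": 0.004,"ty": 0.002,"tz": 0.06,"spin": 0,"gripper": 1},{"tx": 0.004,"ty": 0.002,"tz": 0.14,"spin": 0,"gripper": 1},{"tx": 0.004,"ty": 0.002,"tz": 0.22,"spin": 0,"gripper": 1},{"tx": 0.004,"ty": 0.002,"tz": 0.29,"spin": 0,"gripper": 1},{"tx": 0.004,"ty": 0.002,"tz": 0.34,"spin": 0,"gripper": 1},{"tx": 0.004,"ty": 0.002,"tz": 0.36,"spin": 0,"gripper": 1},{"tx": 0.004,"ty": 0.002,"tz": 0.36,"spin": 0,"gripper": 1},{"tx": 0.004,"ty": 0.002,"tz": 0.36,"spin": 0,"gripper": 1}]'

```text
clock: 29.45
position: [580.1, -154.9, 111.5]
ee_rot: [-0.664, 0.748, -0.001, 0.0]
contact_force: [-0.5, -0.7, -0.2]
gripper_width: 32.4
```

```bash
python3 go.py 580.1 -155 105.7 173.2
```

```text
pos [ 580.1 -154.9  111.5] tooly yaw 173.2 w 32.4 F [-0.5 -0.7 -0.2] t 29.45 j [ 0.01  0.47 -0.23  0.   -0.88 -0.13]
tool z [ 0.001 -0.    -1.   ]
shift units [0.0003 0.0001 0.0233]
spin units (tool z down => minus) -0.0 alt 4.0
```

Call:
play_rows --targets '[{"tx": 0,"ty": 0,"tz": 0.01,"spin": 0,"gripper": 1},{"tx": 0,"ty": 0,"tz": 0.018,"spin": 0,"gripper": 1},{"tx": 0,"ty": 0,"tz": 0.022,"spin": 0,"gripper": 1},{"tx": 0,"ty": 0,"tz": 0.024,"spin": 0,"gripper": 1},{"tx": 0,"ty": 0,"tz": 0.024,"spin": 0,"gripper": 1},{"tx": 0,"ty": 0,"tz": 0.024,"spin": 0,"gripper": 1}]'

```text
clock: 30.2
position: [579.7, -155.0, 105.7]
ee_rot: [-0.664, 0.748, -0.0, -0.0]
contact_force: [-1.6, 0.7, 5.7]
gripper_width: 32.7
```

Call:
play_rows --targets '[{"tx": 0,"ty": 0,"tz": 0,"spin": 0,"gripper": -1},{"tx": 0,"ty": 0,"tz": 0,"spin": 0,"gripper": -1},{"tx": 0,"ty": 0,"tz": 0,"spin": 0,"gripper": -1},{"tx": 0,"ty": 0,"tz": 0,"spin": 0,"gripper": -1},{"tx": 0,"ty": 0,"tz": 0,"spin": 0,"gripper": -1},{"tx": 0,"ty": 0,"tz": -0.06,"spin": 0,"gripper": -1},{"tx": 0,"ty": 0,"tz": -0.16,"spin": 0,"gripper": -1},{"tx": 0,"ty": 0,"tz": -0.3,"spin": 0,"gripper": -1},{"tx": 0,"ty": 0,"tz": -0.4,"spin": 0,"gripper": -1},{"tx": 0,"ty": 0,"tz": -0.4,"spin": 0,"gripper": -1}]'

```text
clock: 31.45
position: [581.1, -155.1, 208.5]
ee_rot: [-0.664, 0.748, -0.003, 0.002]
contact_force: [-0.5, 0.4, 0.0]
gripper_width: 85.4
```

```bash
python3 -c "
from h import *
im=save('side','side12.png')
f=im['frame'][130:340,250:450]; cv2.imwrite('pics/c12.png',cv2.resize(f,None,fx=2.8,fy=2.8)[:,:,::-1])"; python3 go.py 502.7 82.7 205 164.5
```

```text
pos [ 580.  -154.8  206.4] tooly yaw 173.19 w 85.3 F [-0.2 -0.3 -0.8] t 31.5 j [ 0.01  0.37 -0.11 -0.   -1.08 -0.13]
tool z [ 0.003  0.    -1.   ]
shift units [-0.9067  0.4199  0.0049]
spin units (tool z down => minus) 0.193 alt -3.807
```

View pics/c12.png

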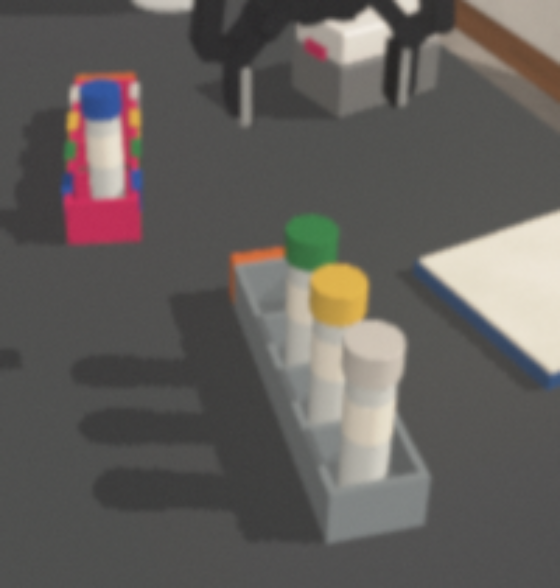

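Three tubes are standing. Last one, blue.

Call:
play_rows --targets '[{"tx": -0.907,"ty": 0.42,"tz": 0,"spin": 0.193,"gripper": -1},{"tx": -0.907,"ty": 0.42,"tz": 0,"spin": 0.193,"gripper": -1},{"tx": -0.907,"ty": 0.42,"tz": 0,"spin": 0.193,"gripper": -1},{"tx": -0.907,"ty": 0.42,"tz": 0,"spin": 0.193,"gripper": -1},{"tx": -0.907,"ty": 0.42,"tz": 0,"spin": 0.193,"gripper": -1},{"tx": -0.907,"ty": 0.42,"tz": 0.05,"spin": 0.193,"gripper": -1},{"tx": -0.907,"ty": 0.42,"tz": 0.1,"spin": 0.193,"gripper": -1},{"tx": -0.907,"ty": 0.42,"tz": 0.1,"spin": 0.193,"gripper": -1},{"tx": -0.907,"ty": 0.42,"tz": 0.1,"spin": 0.193,"gripper": -1}]'

```text
clock: 32.62
position: [502.6, 81.8, 179.6]
ee_rot: [-0.605, 0.796, -0.0, -0.0]
contact_force: [0.3, -0.0, -0.5]
gripper_width: 85.3
```

```bash
python3 go.py 502.7 82.7 108 164.5
```

```text
pos [502.6  81.8 179.6] tooly yaw 164.42 w 85.3 F [ 0.3 -0.  -0.5] t 32.625 j [ 0.48  0.25 -0.37  0.   -0.95 -0.75]
tool z [-0. -0. -1.]
shift units [-0.0036  0.0004  0.2862]
spin units (tool z down => minus) -0.002 alt 3.998
```

Call:
play_rows --targets '[{"tx": -0.002,"ty": 0,"tz": 0.1,"spin": 0,"gripper": -1},{"tx": -0.002,"ty": 0,"tz": 0.2,"spin": 0,"gripper": -1},{"tx": -0.002,"ty": 0,"tz": 0.26,"spin": 0,"gripper": -1},{"tx": -0.002,"ty": 0,"tz": 0.285,"spin": 0,"gripper": -1},{"tx": -0.002,"ty": 0,"tz": 0.285,"spin": 0,"gripper": -1},{"tx": -0.002,"ty": 0,"tz": 0.285,"spin": 0,"gripper": -1}]'

```text
clock: 33.38
position: [503.0, 83.4, 109.4]
ee_rot: [-0.605, 0.796, -0.0, 0.001]
contact_force: [-0.4, -0.4, 0.1]
gripper_width: 85.1
```

```bash
python3 go.py 502.7 82.7 108 164.5
```

```text
pos [503.   83.4 109.4] tooly yaw 164.52 w 85.1 F [-0.4 -0.4  0.1] t 33.375 j [ 0.48  0.34 -0.45  0.   -0.78 -0.75]
tool z [ 0.002  0.001 -1.   ]
shift units [0.0032 0.0004 0.0055]
spin units (tool z down => minus) 0.0 alt -4.0
```

Call:
play_rows --targets '[{"tx": 0,"ty": 0,"tz": 0,"spin": 0,"gripper": 1},{"tx": 0,"ty": 0,"tz": 0,"spin": 0,"gripper": 1},{"tx": 0,"ty": 0,"tz": 0,"spin": 0,"gripper": 1},{"tx": 0,"ty": 0,"tz": 0,"spin": 0,"gripper": 1},{"tx": 0,"ty": 0,"tz": 0,"spin": 0,"gripper": 1},{"tx": 0,"ty": 0,"tz": 0,"spin": 0,"gripper": 1},{"tx": 0,"ty": 0,"tz": 0,"spin": 0,"gripper": 1},{"tx": 0,"ty": 0,"tz": 0,"spin": 0,"gripper": 1}]'

```text
clock: 34.38
position: [502.9, 83.4, 109.0]
ee_rot: [-0.605, 0.796, -0.0, 0.001]
contact_force: [-0.5, 0.0, 5.2]
gripper_width: 32.8
```

Call:
play_rows --targets '[{"tx": 0,"ty": 0,"tz": -0.03,"spin": 0,"gripper": 1},{"tx": 0,"ty": 0,"tz": -0.08,"spin": 0,"gripper": 1},{"tx": 0,"ty": 0,"tz": -0.16,"spin": 0,"gripper": 1},{"tx": 0,"ty": 0,"tz": -0.26,"spin": 0,"gripper": 1},{"tx": 0,"ty": 0,"tz": -0.38,"spin": 0,"gripper": 1},{"tx": 0,"ty": 0,"tz": -0.5,"spin": 0,"gripper": 1},{"tx": 0,"ty": 0,"tz": -0.57,"spin": 0,"gripper": 1},{"tx": 0,"ty": 0,"tz": -0.57,"spin": 0,"gripper": 1}]'

```text
clock: 35.38
position: [502.8, 83.4, 252.7]
ee_rot: [-0.605, 0.796, -0.0, 0.002]
contact_force: [-0.0, -0.6, -0.4]
gripper_width: 32.5
```

```bash
python3 go.py 586.6 -100.4 250 173.2
```

```text
pos [502.8  83.4 252.7] tooly yaw 164.51 w 32.5 F [-0.  -0.6 -0.4] t 35.375 j [ 0.48  0.18 -0.26 -0.   -1.13 -0.75]
tool z [ 0.003  0.002 -1.   ]
shift units [ 0.6191 -0.5194  0.0107]
spin units (tool z down => minus) -0.193 alt 3.807
```

Call:
play_rows --targets '[{"tx": 0.03,"ty": -0.025,"tz": 0,"spin": -0.02,"gripper": 1},{"tx": 0.12,"ty": -0.1,"tz": 0,"spin": -0.06,"gripper": 1},{"tx": 0.24,"ty": -0.2,"tz": 0,"spin": -0.1,"gripper": 1},{"tx": 0.36,"ty": -0.3,"tz": 0,"spin": -0.14,"gripper": 1},{"tx": 0.48,"ty": -0.4,"tz": 0,"spin": -0.193,"gripper": 1},{"tx": 0.58,"ty": -0.49,"tz": 0,"spin": -0.193,"gripper": 1},{"tx": 0.62,"ty": -0.52,"tz": 0,"spin": -0.193,"gripper": 1},{"tx": 0.62,"ty": -0.52,"tz": 0,"spin": -0.193,"gripper": 1},{"tx": 0.62,"ty": -0.52,"tz": 0.1,"spin": -0.193,"gripper": 1},{"tx": 0.62,"ty": -0.52,"tz": 0.2,"spin": -0.193,"gripper": 1},{"tx": 0.62,"ty": -0.52,"tz": 0.2,"spin": -0.193,"gripper": 1},{"tx": 0.62,"ty": -0.52,"tz": 0.2,"spin": -0.193,"gripper": 1}]'

```text
clock: 36.88
position: [586.7, -100.4, 202.2]
ee_rot: [-0.664, 0.747, -0.001, 0.0]
contact_force: [-0.1, 0.5, 0.1]
gripper_width: 32.5
```

```bash
python3 -c "
from h import *
im=save('side','side13.png')
f=im['frame'][130:340,250:450]; cv2.imwrite('pics/c13.png',cv2.resize(f,None,fx=2.8,fy=2.8)[:,:,::-1])"; python3 go.py 586.6 -100.4 106 173.2
```

```text
pos [ 587.  -100.5  202.5] tooly yaw 173.25 w 32.4 F [ 0.3  0.6 -1.2] t 36.925 j [ 0.1   0.37 -0.13  0.   -1.07 -0.22]
tool z [ 0.002 -0.    -1.   ]
shift units [-1.000e-04  2.400e-03  3.861e-01]
spin units (tool z down => minus) 0.001 alt -3.999
```

View pics/c13.png

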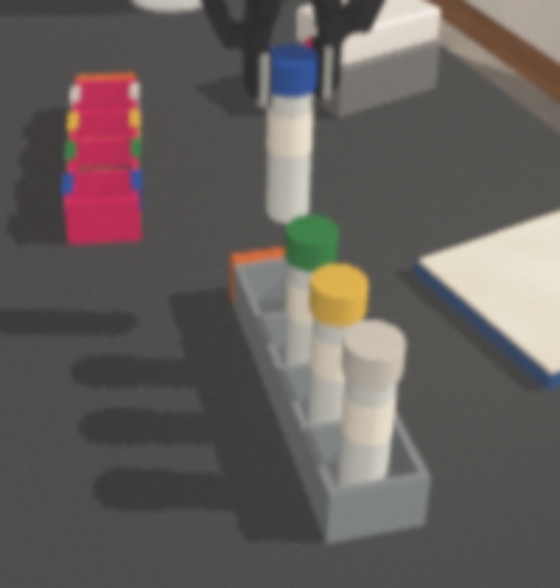

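Blue hangs over the place next to the orange end. Lowering.

Call:
play_rows --targets '[{"tx": 0,"ty": 0.001,"tz": 0.06,"spin": 0,"gripper": 1},{"tx": 0,"ty": 0.001,"tz": 0.14,"spin": 0,"gripper": 1},{"tx": 0,"ty": 0.001,"tz": 0.22,"spin": 0,"gripper": 1},{"tx": 0,"ty": 0.001,"tz": 0.29,"spin": 0,"gripper": 1},{"tx": 0,"ty": 0.001,"tz": 0.34,"spin": 0,"gripper": 1},{"tx": 0,"ty": 0.001,"tz": 0.36,"spin": 0,"gripper": 1},{"tx": 0,"ty": 0.001,"tz": 0.36,"spin": 0,"gripper": 1},{"tx": 0,"ty": 0.001,"tz": 0.36,"spin": 0,"gripper": 1}]'

```text
clock: 37.92
position: [586.5, -100.9, 111.8]
ee_rot: [-0.664, 0.748, -0.0, 0.001]
contact_force: [0.4, -0.0, -0.8]
gripper_width: 32.4
```

```bash
python3 go.py 586.6 -100.4 106 173.2
```

```text
pos [ 586.5 -100.9  111.8] tooly yaw 173.2 w 32.4 F [ 0.4 -0.  -0.8] t 37.925 j [ 0.1   0.46 -0.24  0.   -0.87 -0.22]
tool z [ 0.001 -0.    -1.   ]
shift units [-0.0019 -0.      0.023 ]
spin units (tool z down => minus) -0.0 alt 4.0
```

Call:
play_rows --targets '[{"tx": 0,"ty": 0,"tz": 0.01,"spin": 0,"gripper": 1},{"tx": 0,"ty": 0,"tz": 0.018,"spin": 0,"gripper": 1},{"tx": 0,"ty": 0,"tz": 0.022,"spin": 0,"gripper": 1},{"tx": 0,"ty": 0,"tz": 0.024,"spin": 0,"gripper": 1},{"tx": 0,"ty": 0,"tz": 0.024,"spin": 0,"gripper": 1},{"tx": 0,"ty": 0,"tz": 0.024,"spin": 0,"gripper": 1}]'

```text
clock: 38.67
position: [586.1, -100.9, 106.0]
ee_rot: [-0.664, 0.748, -0.0, 0.0]
contact_force: [-1.0, 0.4, 4.5]
gripper_width: 32.3
```

Call:
play_rows --targets '[{"tx": 0,"ty": 0,"tz": 0,"spin": 0,"gripper": -1},{"tx": 0,"ty": 0,"tz": 0,"spin": 0,"gripper": -1},{"tx": 0,"ty": 0,"tz": 0,"spin": 0,"gripper": -1},{"tx": 0,"ty": 0,"tz": 0,"spin": 0,"gripper": -1},{"tx": 0,"ty": 0,"tz": 0,"spin": 0,"gripper": -1},{"tx": 0,"ty": 0,"tz": -0.06,"spin": 0,"gripper": -1},{"tx": 0,"ty": 0,"tz": -0.16,"spin": 0,"gripper": -1},{"tx": 0,"ty": 0,"tz": -0.3,"spin": 0,"gripper": -1},{"tx": 0,"ty": 0,"tz": -0.4,"spin": 0,"gripper": -1},{"tx": 0,"ty": 0,"tz": -0.4,"spin": 0,"gripper": -1}]'

```text
clock: 39.92
position: [587.5, -100.9, 208.7]
ee_rot: [-0.664, 0.748, -0.002, 0.003]
contact_force: [-0.3, 0.3, 0.1]
gripper_width: 85.3
```

Call:
play_rows --targets '[{"tx": -0.9,"ty": 0.2,"tz": -0.1,"spin": 0,"gripper": -1},{"tx": -0.9,"ty": 0.2,"tz": -0.1,"spin": 0,"gripper": -1},{"tx": -0.9,"ty": 0.2,"tz": -0.1,"spin": 0,"gripper": -1},{"tx": -0.9,"ty": 0.2,"tz": -0.1,"spin": 0,"gripper": -1},{"tx": -0.9,"ty": 0.2,"tz": -0.1,"spin": 0,"gripper": -1},{"tx": -0.9,"ty": 0.2,"tz": -0.1,"spin": 0,"gripper": -1}]'

```text
clock: 40.67
position: [562.6, 128.3, 229.4]
ee_rot: [-0.664, 0.748, 0.0, -0.001]
contact_force: [-0.5, 0.4, 0.2]
gripper_width: 84.9
```

```bash
python3 - <<'E'
from h import *
im=save('side','side14.png')
a=cv2.resize(im['frame'][130:340,250:450],None,fx=2,fy=2)
t=save('top','top14.png'); b=cv2.resize(t['frame'][90:300,300:500],None,fx=2,fy=2)
cv2.imwrite('pics/c14.png',np.hstack([a,b])[:,:,::-1])
P=cloud(t); Z=P[...,2]; m=np.zeros(Z.shape,bool); m[100:240,330:520]=1
cap=(m&(Z>118)&(Z<130)).astype(np.uint8); n,l,st,c=cv2.connectedComponentsWithStats(cap)
o=np.array([576.8,-182.3]); ey=np.array([.119,.993]); ex=np.array([.993,-.119])
for i in range(1,n):
    if st[i,4]>50:
        s=(l==i)&(Z>119.5); q=P[s].mean(0)[:2]-o; v,u=c[i].astype(int)[::-1]
        print(st[i,4],'rack xy',(q@ex).round(1),(q@ey).round(1),'z',np.median(Z[s]).round(1),t['frame'][v,u])
E
python3 go.py 0 0 0
```

```text
279 rack xy -0.7 81.8 z 122.8 [ 75 125 214]
286 rack xy -0.4 28.3 z 122.9 [ 82 179  93]
293 rack xy -1.0 -27.0 z 123.0 [246 228  68]
289 rack xy 0.4 -81.9 z 122.8 [243 236 224]
pos [562.8 127.4 229.6] tooly yaw 173.11 w 85.5 F [ 0.4 -1.5 -0.2] t 40.775 j [ 0.5   0.32 -0.14 -0.   -1.12 -0.62]
tool z [-0.001 -0.001 -1.   ]
shift units [0.7752 2.173  0.921 ]
```

View pics/c14.png

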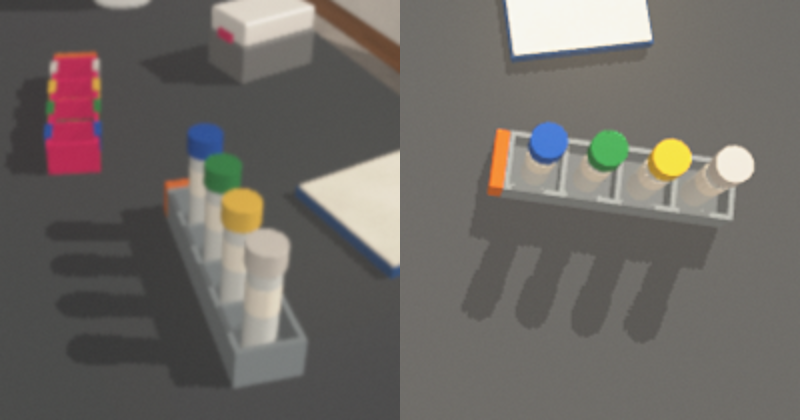

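All four tubes stand upright, each within about 1 mm of the middle of its place. The cap tops are at z ≈ 123 mm, which means the tubes rest on the rack floor. From the grey rack's orange end the order is blue, green, yellow, white. Handing in.

```bash
python3 -c "
from bench import job_done; print(job_done())"
```

```text
the job is handed in; nothing more can be done
None
```

All four tubes are now in the grey rack in reverse order. In the pink rack they ran white, yellow, green, blue from the orange end; in the grey rack they run blue, green, yellow, white from its orange end. I gripped each tube by its cap, lowered it until it touched the floor (about 4.5–6 N) and then released it.

- **Final check:** in the last pictures all four tubes stand upright, within about 1 mm of the middle of their places. Cap tops measure 122.8–123.0 mm, against 123 mm expected for a tube resting on the floor.
- **Time and arm:** the job took about 41 s of the 110 s allowed. The gripper was empty and well clear of the racks when I handed in.
- **Problems:** the first move call was refused as invalid input and moved nothing. Position readings were a few mm off while the arm was still settling, so I measured again before each final descent. No check failed or disagreed.

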